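Press a lamp base home with a locking clamp and free it

TASK

The ivory lamp base stands a few millimetres proud of the brass coin frame: carry the frame by its neck to the locking clamp, lay it square in the middle of the anvil against the back stop and let go. Push the clamp handle down over centre, so that the clamp, not your fingers, presses the lamp base fully home, and take your hand off so that the clamp holds by itself for a moment. Then flick the small release lever so that the clamp springs open, and leave the frame lying freed on the anvil, the loose things around it undisturbed.

Things in the scene. Friction and masses are not known exactly. Their poses are not given: they have to be found in the camera images.
- clamp: Fixed steel locking clamp on a base plate 110 x 290 mm; place and yaw vary (about -0.4 rad). It stands on a 50 mm plinth; origin on the plinth's top (z = 50 mm), below the middle of the anvil; z up, +x from the anvil's open front (robot side) to its back, +y from clamp post to trough upright. Clamp post: x -18..18, y -170..-70, 140 high; it carries the handle (side -y), the jaw (side +y) and the release lever (side -x).
- seat (a point): Middle of the anvil's top face, 30 mm above the clamp's origin, same axes. Anvil: flat steel block, x -35..35, y -40..40 mm. Back stop: upright plate, front face at x = +35, top 12 mm above the anvil. The middle of the frame's plate belongs on this point; the jaw's pad comes down here.
- trough (a point): Middle of the underside of the aluminium lamp trough that hangs over the anvil. In the clamp's frame it covers x -50..10, y -53..102, z 180..210 mm; its upright stands at x 5..35, y 90..102. The anvil and the release lever must be reached with the tool leaning back towards the clamp's -x by 27 to 40 degrees, not from straight above. The handle is clear of it.
- handle_pivot (a point): Hinge axis of the handle, along the clamp's x, at x 0, y -150, z 127 mm in the clamp's frame.
- handle_grip (a point): Point on the upper face of the handle's black grip, 125 mm from the hinge axis. Straight bar 160 mm long; grip 24 mm wide, 22 mm thick, from 85 to 160 mm from the axis. Open, it stands 60 degrees above level, leaning to the clamp's -y; it is pushed down in the clamp's y-z plane to its stop at 3 degrees below level.
- handle (a joint): Handle angle in rad: 0 open (60 degrees up), 1.10 down at its stop. It resists by up to about 10 N at the grip while the lamp base goes in, turns over centre at 0.98 and beyond that stays locked at 1.1 by itself; short of 0.98 it springs back open.
- jaw: Jaw arm, steel, 100 mm long, 22 wide, hinged on the post, with a 24 mm round sprung rubber pad under its end. Origin on its hinge axis at x 0, y -85, z 82 mm of the clamp. Driven by the handle: open, its pad hangs about 49 mm above the anvil; locked, it presses with some 40 N.
- release: Release lever, a steel paddle 64 mm long pointing to the clamp's -x. Origin on its hinge axis (along the clamp's y) at x -18, y -90, z 55 mm of the clamp. It turns as the handle does: hanging 34 degrees below level while the clamp is open, 29 degrees above it when locked. Pressing its tip down by 5 to 10 mm with up to 10 N throws the lock back over centre; the clamp then springs open by itself.
- release_tip (a point): Point on the upper face of the release lever's pressing plate (24 x 32 mm), 52 mm from its hinge axis. About 78 mm above the work surface with the clamp open, 133 mm when locked.
- frame: Loose brass coin acceptor frame, about 0.33 kg, flat on the step shelf. Square plate 70 x 64 x 12 mm (x, y, z) with, on its -x side, a coin-entry neck x -75..-35, y -17..17, z 0..38 mm, a dark slot on top. Origin in the middle of the plate's underside, z up. On the anvil the neck juts out over the front, towards the clamp's -x.
- frame_neck (a point): Point inside the neck, 26 mm above the frame's underside, 52 mm to -x of its origin: a good place to grip across y (34 mm wide).
- lamp_base: Ivory plastic lamp base in the middle of the frame's plate: round flange 44 mm across, 3 mm thick, over a collar. Origin in the middle of the flange's underside. It starts 6 mm proud (origin 18 mm above the frame's underside), needs about 25 N to slide straight down until the flange rests on the plate (12 mm), and stays where it is pushed.
- step_shelf: Fixed raised shelf of perforated aluminium, 220 x 160 mm, top 50 mm above the work surface; the frame starts on it. Origin at its underside, in the middle.
- mirror_bracket: Bystander: loose chrome angle bracket 50 x 100 x 76 mm. Origin at its underside.
- thumb_wheel: Bystander: loose knurled steel thumb wheel 64 mm across, 34 mm high, lying flat. Origin at its underside.
- screwdriver: Bystander: loose screwdriver 180 mm long lying on the shelf.
There are look-alikes about, which are no part of the job. What is meant by the frame is not pink, and is the smaller of those in its own colour.

How it is judged:
On the way, in this order (a step that is already met when the one before it is completed fails the run):
1. the frame lies square on the anvil (middle within 8 mm, 0.15 rad), let go, its lamp base still proud (horizontal distance between frame and seat below 0.008 m and z of frame in the frame of seat between -0.004 and 0.003 m and angle between the x axis of frame and the x axis of clamp, either way round below 0.15 rad and contact force between the fingers and frame below 0.2 N and z of lamp_base in the frame of frame above 0.015 m), for 0.2 s.
2. the clamp stays locked over centre on the lamp base, which is home, with no finger on the clamp (value of joint handle above 1.03 rad and contact force between jaw and frame above 15 N and contact force between each of the arm, the fingers and clamp below 0.2 N and z of lamp_base in the frame of frame below 0.013 m), for 0.4 s.
3. the release lever is pressed down and throws the lock back over centre (value of joint handle below 1.05 rad and contact force between the fingers and release above 0.5 N).
At the end, for the whole second after the job is handed in: The lamp base is home in the frame (within 1 mm), the clamp is open (handle below 0.2 rad) with the jaw off the part, and the frame lies at rest, flat on the anvil, its middle within 12 mm of the anvil's middle and square to it within 0.2 rad (z of lamp_base in the frame of frame below 0.013 m and value of joint handle below 0.2 rad and contact force between jaw and frame below 0.1 N and horizontal distance between frame and seat below 0.012 m and z of frame in the frame of seat between -0.004 and 0.003 m and angle between the x axis of frame and the x axis of clamp, either way round below 0.2 rad and angle between frame's own z axis and vertical below 0.06 rad and linear speed of frame below 0.01 m/s); the robot touches nothing.
It fails at once if the lamp base is pushed with the fingers (contact force between the fingers and lamp_base above 3 N).
It fails at once if the bracket is disturbed (over 25 mm) (distance of mirror_bracket from where it was at the start of the episode above 0.025 m).
It fails at once if the thumb wheel is disturbed (over 25 mm) (distance of thumb_wheel from where it was at the start of the episode above 0.025 m).
It fails at once if the screwdriver is disturbed (over 25 mm) (distance of screwdriver from where it was at the start of the episode above 0.025 m).
It also fails if it takes over 54 s, if anything falls off the work surface, if the arm or the gripper's body presses on something with over 40 N, if the wrist force passes 120 N, or if a joint passes its speed limit or range.

ROBOT

A 6-joint arm with a two-finger parallel gripper is mounted at the origin on the work surface. World frame = base frame: x ahead of the robot, y to its left, z up, the work surface at z = 0. Lengths are in m, angles in rad, forces in N, time in s.
With the tool pointing down it reaches from about 0.275 to 0.75 m from the base axis. Payload 10.2 kg.
Tool frame: the origin (TCP) lies at the very end of the fingers, on their centre line; the grasp point (between the pads) lies 19 mm behind it; z points along the fingers, x is the direction in which the jaws open and shut, and the axes are right-handed (so a half turn about z gives the same grasp; the last joint's range is limited). The gripper opens to 85 mm and grips with 20 to 120 N. Pads are 22 mm wide; open, the fingers measure 114 mm over their backs; the gripper's body (76 mm by 85 mm) begins 54 mm behind the grasp point. The pads swing forward as they close: fully open they stand 13 mm farther back than shut.
Start: joints at [-1.458, 0.313, 1.498, -0, 1.331, -0.223], TCP at [0.173, -0.496, 0.231] pointing down, gripper open.
Joint ranges: [-2.94, 2.94], [-0.97, 2.17], [0.19, 2.56], [-1.23, 4.37], [0.02, 3.11], [-2.88, 2.88]. Speed limits (rad/s): [2.39, 2.39, 3.01, 3.14, 3.14, 3.14].

INTERFACE

Orientations are given as a rotation vector (axis times angle).
In Python, from plant import bot gives the robot as it stands.
- The arm moves only by the shell command python3 -m creep 'ROWS'. ROWS is JSON, a list of rows, each a list of 3 entries, a list of its own where there are three numbers: the shift along the tool's x, y, z in units of 0.025 m (1.0 is 0.025 m), then the turn about the tool's z in units of 0.1 rad (1.0 is 0.1 rad), then the closure, from 0 (fully open) to 1 (shut). In form: [[[dx, dy, dz], turn, hand], ...]. A call has 1 to 8 rows; each row shifts and turns the commanded pose from where the row before left it, along the tool's axes as they then stand; what a row does not reach is not made up. A row lasts 1/12 s, in which the tool goes at most 41.7 mm and 7.16 degrees, less where a joint would pass 70% of its speed; a pose out of reach is approached as far as the arm can. A call with a number of a shift or a turn outside -1 to 1 is refused whole. A call with a gripper value outside its range is refused whole. The fingers move at their own pace and stop on an object; the grip force is fixed at half the most. Time passes only in rows, so rows that do not move let the fingers close. It gives the time, the measured TCP pose, the force and the opening at its end, in the units of the state.
- bot.get_obs(): the state, without advancing time (a new reading comes with each control period).
- bot.get_image(name): name is "scene" or "top"; returns a dict with "image" (420x560x3 uint8, blue, green, red), "depth" (420x560 float32, m along the optical axis (not along the pixel's ray), 0 where there is no reading), "fov_y" (degrees; the focal length in pixels is half the picture's height over the tangent of half this angle, whatever the lens; pixels are square), "cx", "cy" (the principal point, pixels), "T" (4x4, takes a point from camera to world coordinates). Camera axes: x right, y down, z forward; pixel columns grow to the right and rows downward; lengths in m; the calibration is good to about 2 mm. A picture is of the moment at which its call begins.
- bot.sign_off(): hands the job in, once; it reports no verdict.
The state is a dict: "time": time; "q": joint angles; "joint_vel": joint speeds; "joint_torque": joint torques, N m; "position": TCP position; "orientation": TCP orientation; "ft_force": force on the tool from outside, world axes, zero at the start; "torque": the same for the moment, N m; "gripper_width": finger opening in m.
Only numpy, scipy, OpenCV 4.12 (cv2) and the standard library are available. Lean on these libraries where they do the work, as an engineer would, in place of code of your own. Each camera call takes 0.05 s, during which the arm holds its last target.

## Working session

There is one attempt and no reset: what is moved stays moved. The work goes in short steps, Python scripts to look and compute and a shell command to move; the robot and the scene stay as the last step left them, time stands still between calls to the robot, and variables do not carry over. Pictures are saved under pics/ and viewed, and the job is handed in when it is done.

```bash
ls; mkdir -p pics; cat > h.py <<'E'
import numpy as np, cv2
from plant import bot
from scipy.spatial.transform import Rotation as R
def grab(n,tag):
    d=bot.get_image(n); cv2.imwrite(f'pics/{tag}.png',d['image']); np.savez(f'pics/{tag}.npz',**d); return d
def load(tag): return dict(np.load(f'pics/{tag}.npz'))
def pt(d,u,v,z=None):
    f=d['image'].shape[0]/2/np.tan(np.radians(float(d['fov_y']))/2)
    r=np.array([(u-d['cx'])/f,(v-d['cy'])/f,1.0]); T=d['T']
    if z is None:
        D=d['depth'][int(round(v)),int(round(u))]; return T[:3,:3]@(r*D)+T[:3,3]
    w=T[:3,:3]@r; s=(z-T[2,3])/w[2]; return T[:3,3]+s*w
def proj(d,p):
    f=d['image'].shape[0]/2/np.tan(np.radians(float(d['fov_y']))/2); T=d['T']
    c=T[:3,:3].T@(np.asarray(p)-T[:3,3]); return np.array([d['cx']+f*c[0]/c[2],d['cy']+f*c[1]/c[2]])
def crop(tag,u0,v0,u1,v1,k,out):
    im=cv2.imread(f'pics/{tag}.png')[v0:v1,u0:u1]; cv2.imwrite(f'pics/{out}.png',cv2.resize(im,None,fx=k,fy=k,interpolation=cv2.INTER_CUBIC))
E
python3 - <<'E'
from h import *
print(bot.get_obs())
for n in('scene','top'):
    d=grab(n,n+'0'); print(n,d['fov_y'],d['cx'],d['cy'],d['T'])
E
```

```text
pics
{'time': 0.0, 'q': array([-1.45837585e+00,  3.13461352e-01,  1.49845121e+00, -1.11593164e-05,
        1.33098804e+00, -2.23378766e-01]), 'joint_vel': array([ 0.00227675,  0.00062577,  0.00140246, -0.00227418, -0.00090772,
        0.00098859]), 'joint_torque': array([-3.75223590e-04, -4.12266791e+01, -2.59746426e+01, -1.95927628e-04,
        4.17140560e-03,  3.50665528e-05]), 'position': array([ 0.17296653, -0.49541401,  0.23072395]), 'orientation': array([-2.56064602e+00,  1.81841042e+00,  1.38223438e-03]), 'ft_force': array([0.30416772, 0.28398279, 0.87258662]), 'torque': array([0.00581949, 0.04433708, 0.00448863]), 'gripper_width': 0.0856714487852119}
scene 47.2534569243756 275.4216118073118 218.72481430593905 [[ 0.88207536  0.29261419 -0.36921537  1.06267732]
 [ 0.47056169 -0.50949472  0.7204074  -0.81101076]
 [ 0.02268815 -0.80919223 -0.58710577  0.9341745 ]
 [ 0.          0.          0.          1.        ]]
top 47.600281955557705 283.5085479954339 209.1194839362216 [[ 4.53323876e-03 -9.97990298e-01  6.32045465e-02  4.80687236e-01]
 [-9.99988757e-01 -4.61211622e-03 -1.10212729e-03  1.15605460e-01]
 [ 1.39141905e-03 -6.31988397e-02 -9.97999985e-01  1.54985680e+00]
 [ 0.00000000e+00  0.00000000e+00  0.00000000e+00  1.00000000e+00]]
```

View pics/scene0.png

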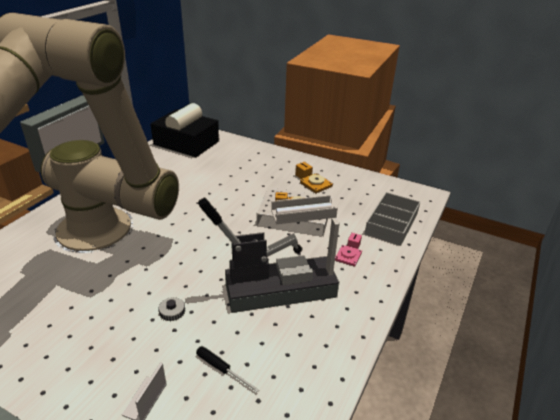

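View pics/top0.png

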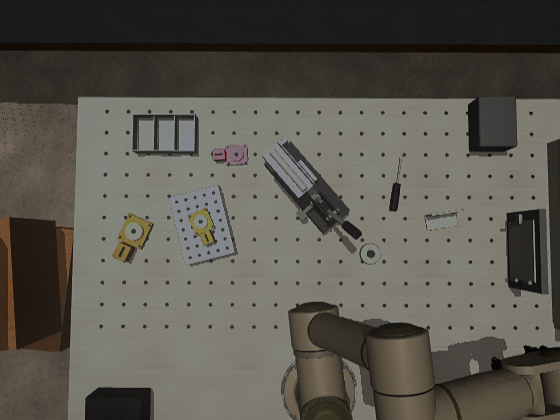

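```bash
python3 - <<'E'
from h import *
crop('top0',240,120,400,270,5,'c1'); crop('top0',100,170,250,280,5,'c2'); crop('scene0',150,180,350,320,4,'c3')
d=load('top0')
for u,v in [(202,223),(208,238),(133,231),(122,252),(235,155),(370,253),(352,231),(345,243),(290,165),(325,215)]: print((u,v),pt(d,u,v).round(3))
E
```

```text
(202, 223) [0.53  0.366 0.075]
(208, 238) [0.484 0.345 0.086]
(133, 231) [0.505 0.594 0.027]
(122, 252) [0.438 0.621 0.047]
(235, 155) [0.752 0.272 0.022]
(370, 253) [ 0.438 -0.161  0.033]
(352, 231) [ 0.503 -0.064  0.312]
(345, 243) [ 0.47  -0.086 -0.001]
(290, 165) [0.686 0.097 0.24 ]
(325, 215) [ 0.551 -0.005  0.183]
```

View pics/c1.png

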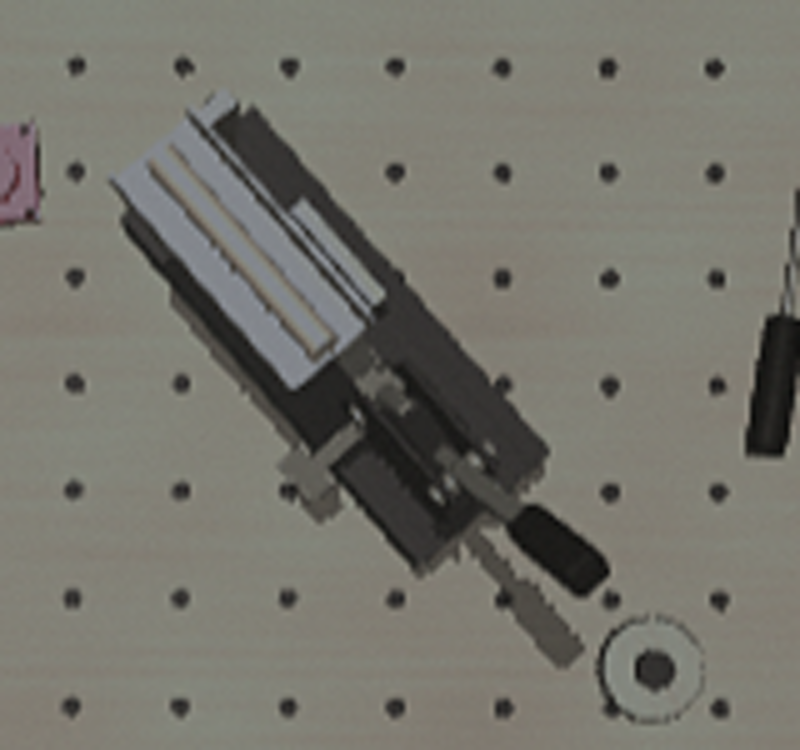

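View pics/c2.png

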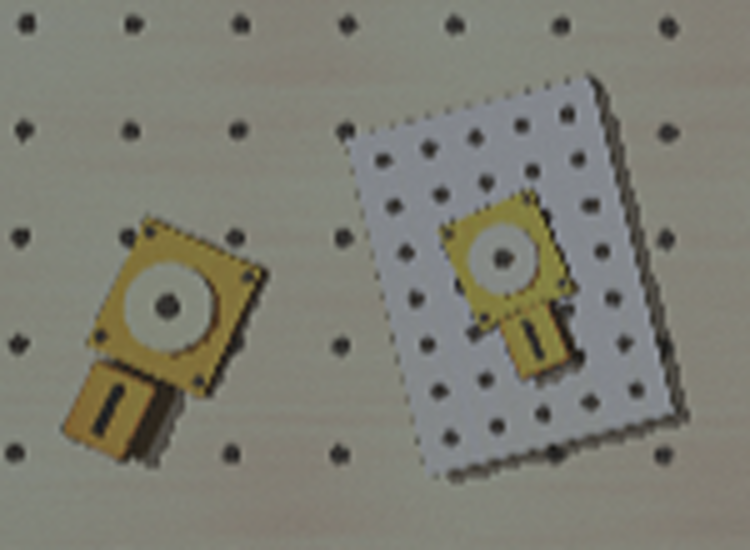

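View pics/c3.png

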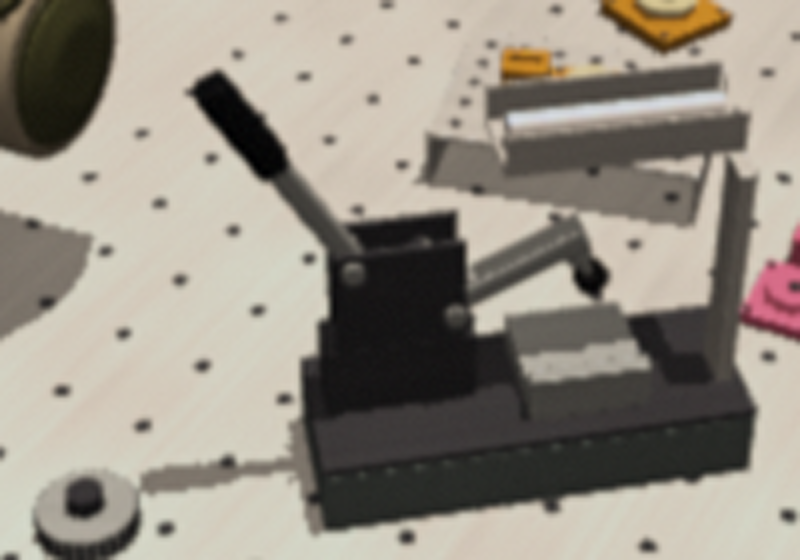

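```bash
cat >> h.py <<'E'
def cloud(d,s=1):
    f=d['image'].shape[0]/2/np.tan(np.radians(float(d['fov_y']))/2)
    v,u=np.mgrid[:d['depth'].shape[0],:d['depth'].shape[1]]
    D=d['depth']; m=D>0
    P=np.stack([(u-d['cx'])/f*D,(v-d['cy'])/f*D,D],-1)[m]
    return P@d['T'][:3,:3].T+d['T'][:3,3], d['image'][m], np.stack([u[m],v[m]],1)
E
python3 - <<'E'
from h import *
for t in('top0','scene0'):
    P,C,U=cloud(load(t))
    m=(abs(P[:,0]-.6)<.22)&(abs(P[:,1]-.02)<.22)&(P[:,2]>.03)
    z=P[m,2]; h,e=np.histogram(z,bins=np.arange(.03,.34,.005))
    print(t,[(round(float(a),3),int(b)) for a,b in zip(e,h) if b>5])
    for lo,hi in[(.05,.08),(.255,.27),(.18,.195),(.225,.255),(.076,.084)]:
        s=P[m&(P[:,2]>lo)&(P[:,2]<hi)]
        if len(s)>10:
            r=cv2.minAreaRect((s[:,:2]*1000).astype(np.float32)); print(lo,hi,len(s),r)
E
```

```text
top0 [(0.03, 28), (0.035, 36), (0.04, 13), (0.045, 11), (0.05, 205), (0.055, 674), (0.06, 378), (0.065, 42), (0.07, 15), (0.075, 35), (0.08, 46), (0.085, 45), (0.09, 65), (0.095, 44), (0.1, 19), (0.105, 15), (0.11, 18), (0.115, 11), (0.125, 10), (0.13, 11), (0.135, 18), (0.14, 14), (0.145, 43), (0.15, 38), (0.155, 34), (0.16, 42), (0.165, 36), (0.17, 30), (0.175, 46), (0.18, 41), (0.185, 75), (0.19, 52), (0.195, 15), (0.2, 10), (0.21, 12), (0.215, 6), (0.22, 11), (0.225, 51), (0.23, 385), (0.235, 327), (0.24, 40), (0.245, 92), (0.25, 182), (0.255, 173), (0.26, 89), (0.265, 15), (0.27, 14), (0.275, 9), (0.28, 15), (0.285, 10), (0.29, 17), (0.295, 10), (0.3, 10), (0.305, 16), (0.31, 33), (0.315, 39)]
0.05 0.08 1349 ((637.5426025390625, 51.189666748046875), (289.0865783691406, 137.25103759765625), 40.65486145019531)
0.255 0.27 277 ((613.6965942382812, 52.82134246826172), (303.13812255859375, 61.0081672668457), 41.21672821044922)
0.18 0.195 168 ((641.5946655273438, 45.90568542480469), (253.8136749267578, 44.31447219848633), 38.67819595336914)
0.225 0.255 1077 ((624.456787109375, 48.02718
[... 834 characters left out ...]
.275, 24), (0.28, 17), (0.285, 24), (0.29, 22), (0.295, 25), (0.3, 23), (0.305, 22), (0.31, 30), (0.315, 38), (0.32, 12)]
0.05 0.08 2379 ((647.2754516601562, 40.78770446777344), (288.55218505859375, 117.32156372070312), 40.63695526123047)
0.255 0.27 582 ((611.7323608398438, 50.87786102294922), (316.2284851074219, 67.52227020263672), 41.014732360839844)
0.18 0.195 398 ((650.4677124023438, 45.43329620361328), (268.3955078125, 47.95491409301758), 36.05923843383789)
0.225 0.255 1049 ((618.4318237304688, 58.14556884765625), (303.5369873046875, 92.40605163574219), 35.50965118408203)
0.076 0.084 542 ((644.2449951171875, 47.123573303222656), (272.39324951171875, 87.83049011230469), 39.8363037109375)
```

```bash
cat > fit.py <<'E'
from h import *
from scipy.optimize import least_squares
B=[(-35,35,-40,40,0,30),(-18,18,-170,-70,0,140),(35,45,-40,40,0,42),(5,35,90,102,0,210),(-50,10,-53,102,180,182),(-50,-48,-53,102,180,210),(8,10,-53,102,180,210)]
def sdf(p,b):
    c=np.array([(b[0]+b[1])/2,(b[2]+b[3])/2,(b[4]+b[5])/2]); h=np.array([(b[1]-b[0])/2,(b[3]-b[2])/2,(b[5]-b[4])/2])
    q=abs(p-c)-h
    return np.linalg.norm(np.maximum(q,0),axis=1)+np.minimum(q.max(1),0)
def run(P,base,x0,verbose=1):
    bx=B+[base]
    def f(x):
        c,s=np.cos(x[2]),np.sin(x[2])
        q=P*1000-[x[0],x[1],50+x[3]]
        l=np.stack([c*q[:,0]+s*q[:,1],-s*q[:,0]+c*q[:,1],q[:,2]],1)
        return np.min(np.abs([sdf(l,b) for b in bx]),0)
    r=least_squares(f,x0,loss='soft_l1',f_scale=2,x_scale=[1,1,.01,1]); return r,f(r.x)
if __name__=='__main__':
    for ts in(['top0'],['scene0'],['top0','scene0']):
        P=np.concatenate([cloud(load(t))[0] for t in ts])
        m=(abs(P[:,0]-.64)<.16)&(abs(P[:,1]-.05)<.16)&(P[:,2]>.056)&(P[:,2]<.28)
        for base in[(-55,55,-180,110,0,12),(-55,55,-175,115,0,12)]:
            r,e=run(P[m],base,[650,75,-.862,0]); print(ts,base,r.x.round(3),r.cost,np.median(e))
E
python3 fit.py
```

```text
['top0'] (-55, 55, -180, 110, 0, 12) [666.89   72.119  -0.865   8.535] 32613.9038118695 3.2676801199899046
['top0'] (-55, 55, -175, 115, 0, 12) [666.273  71.612  -0.866   8.492] 32645.611478303003 3.282819069640098
['scene0'] (-55, 55, -180, 110, 0, 12) [673.434  63.996  -0.706   1.234] 113624.34448310778 3.9306648333586445
['scene0'] (-55, 55, -175, 115, 0, 12) [673.286  63.827  -0.706   1.344] 113681.7664500644 3.9629913777445176
['top0', 'scene0'] (-55, 55, -180, 110, 0, 12) [668.735  73.184  -0.867   9.96 ] 106644.77063627905 2.2820325246939817
['top0', 'scene0'] (-55, 55, -175, 115, 0, 12) [668.282  72.805  -0.867   9.946] 107007.71090324137 2.3038802075952347
```

```bash
cat > fit2.py <<'E'
from fit import *
def run2(P,h,x0):
    bx=B+[(-55,55,-180,110,0,h)]
    def f(x,P):
        c,s=np.cos(x[2]),np.sin(x[2]); q=P*1000-[x[0],x[1],50]
        l=np.stack([c*q[:,0]+s*q[:,1],-s*q[:,0]+c*q[:,1],q[:,2]],1)
        return np.min(np.abs([sdf(l,b) for b in bx]),0)
    x=x0; 
    for k in(15,8,5,4,4):
        m=f(x,P)<k; r=least_squares(f,x,args=(P[m],),loss='soft_l1',f_scale=1.5,x_scale=[1,1,.01]); x=r.x
    return x,m.sum(),len(P),np.sqrt(np.mean(f(x,P[m])**2))
if __name__=='__main__':
  for ts in(['top0'],['scene0'],['top0','scene0']):
    P=np.concatenate([cloud(load(t))[0] for t in ts])
    m=(abs(P[:,0]-.64)<.16)&(abs(P[:,1]-.05)<.16)&(P[:,2]>.045)&(P[:,2]<.28)
    for h in (8,10): print(ts,h,run2(P[m],h,[667,72,-.862]))
E
python3 fit2.py
python3 - <<'E'
from h import *
# overlay boxes
from fit import B
for t in('top0','scene0'):
    d=load(t); im=cv2.resize(d['image'],None,fx=4,fy=4,interpolation=cv2.INTER_CUBIC)
    x,y,w=.667,.072,-.865
    c,s=np.cos(w),np.sin(w)
    for b in B[:5]+[(-55,55,-180,110,0,10),(-50,10,-53,102,180,210)]:
        pts=[]
        for i in range(8):
            l=[b[i&1],b[2+(i>>1&1)],b[4+(i>>2&1)]]
            pts.append(proj(d,[x+(c*l[0]-s*l[1])/1e3,y+(s*l[0]+c*l[1])/1e3,.05+l[2]/1e3])*4+2)
        for i in range(8):
            for k in(1,2,4):
                if not i&k: cv2.line(im,tuple(int(v) for v in pts[i]),tuple(int(v) for v in pts[i|k]),(0,255,0),1)
    u,v=(240,120) if t=='top0' else (180,190)
    cv2.imwrite(f'pics/ov_{t}.png',im[v*4:v*4+560,u*4:u*4+720])
E
```

```text
['top0'] 8 (array([666.35512784,  72.50281722,  -0.85642076]), np.int64(2122), 3551, np.float64(1.9711362551684843))
['top0'] 10 (array([666.43598907,  72.59282223,  -0.85640561]), np.int64(2096), 3551, np.float64(1.9898061463666756))
['scene0'] 8 (array([667.29602571,  72.79286387,  -0.86679039]), np.int64(5006), 7209, np.float64(1.8534833997664417))
['scene0'] 10 (array([667.39219465,  72.8281922 ,  -0.86690093]), np.int64(5233), 7209, np.float64(1.711534995438482))
['top0', 'scene0'] 8 (array([667.17800075,  72.76484553,  -0.86546697]), np.int64(7133), 10760, np.float64(1.8974369318768314))
['top0', 'scene0'] 10 (array([667.28731901,  72.82983574,  -0.86555625]), np.int64(7331), 10760, np.float64(1.801734434456312))
```

View pics/ov_top0.png

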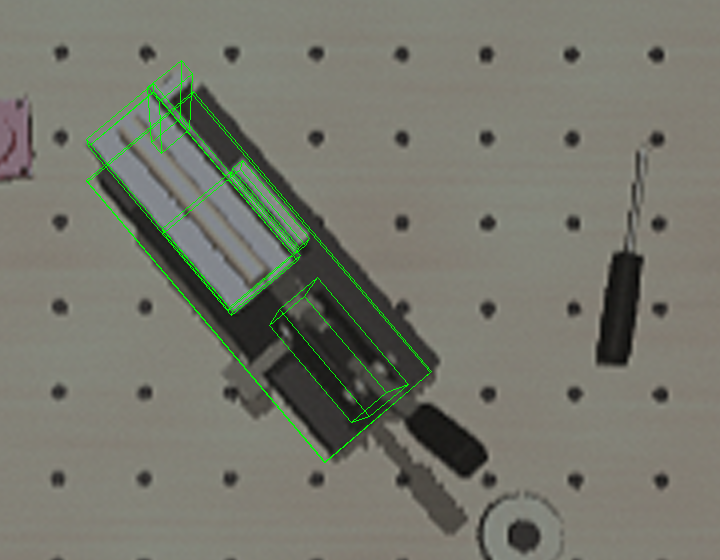

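View pics/ov_scene0.png

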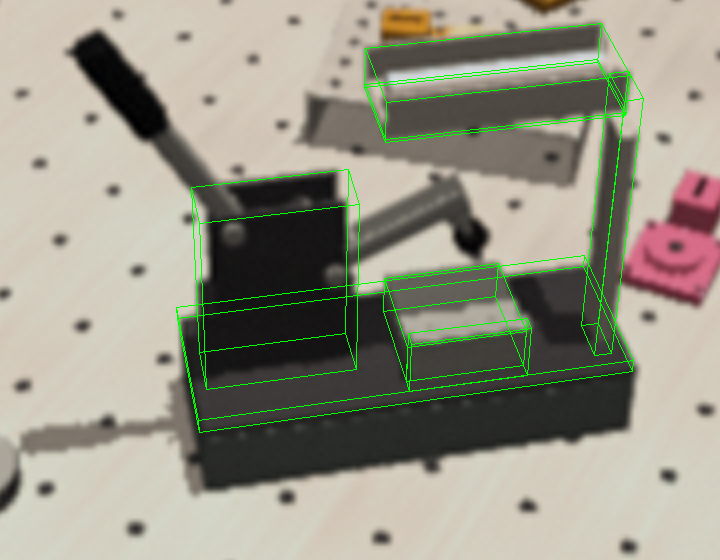

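```bash
cat > fitf.py <<'E'
from fit import *
FB=[(-35,35,-32,32,0,12),(-75,-35,-17,17,0,38)]
def fitframe(tags,x0,z0=50,tilt=None):
    P=np.concatenate([cloud(load(t))[0] for t in tags])*1000
    m=(np.hypot(P[:,0]-x0[0],P[:,1]-x0[1])<110)&(P[:,2]>z0+5)&(P[:,2]<z0+48); P=P[m]
    def f(x,P):
        c,s=np.cos(x[2]),np.sin(x[2]); q=P-[x[0],x[1],z0]
        l=np.stack([c*q[:,0]+s*q[:,1],-s*q[:,0]+c*q[:,1],q[:,2]],1)
        e=[sdf(l,b) for b in FB]; r=np.hypot(l[:,0],l[:,1])
        e.append(np.maximum(np.maximum(r-22,l[:,2]-21),12-l[:,2]))
        return np.min(np.abs(e),0)
    x=np.array(x0,float)
    for k in(20,10,6,5,4):
        m=f(x,P)<k; r=least_squares(f,x,args=(P[m],),loss='soft_l1',f_scale=1.5,x_scale=[1,1,.02]); x=r.x
    return x,int(m.sum()),len(P),np.sqrt(np.mean(f(x,P[m])**2))
if __name__=='__main__':
    for t in(['top0'],['scene0'],['top0','scene0']): print(t,fitframe(t,[530,364,.41]))
E
python3 fitf.py
python3 - <<'E'
from h import *
from fitf import FB
x,y,w=.530,.364,.41
from fitf import fitframe
r=fitframe(['top0'],[530,364,.41])[0]; x,y,w=r[0]/1e3,r[1]/1e3,r[2]
for t in('top0','scene0'):
    d=load(t); K=6; im=cv2.resize(d['image'],None,fx=K,fy=K,interpolation=cv2.INTER_CUBIC)
    c,s=np.cos(w),np.sin(w)
    for b in FB:
        pts=[]
        for i in range(8):
            l=[b[i&1],b[2+(i>>1&1)],b[4+(i>>2&1)]]
            pts.append(proj(d,[x+(c*l[0]-s*l[1])/1e3,y+(s*l[0]+c*l[1])/1e3,.05+l[2]/1e3])*K+K/2)
        for i in range(8):
            for k in(1,2,4):
                if not i&k: cv2.line(im,tuple(int(v) for v in pts[i]),tuple(int(v) for v in pts[i|k]),(255,0,0),1)
    u,v=(160,180) if t=='top0' else (250,180)
    cv2.imwrite(f'pics/ovf_{t}.png',im[v*K:v*K+540,u*K:u*K+540])
E
```

```text
['top0'] (array([5.35025461e+02, 3.73134721e+02, 4.09707375e-01]), 519, 831, np.float64(1.9575046309331392))
['scene0'] (array([529.25290559, 382.17722137,   0.62144918]), 99, 190, np.float64(2.070986371976576))
['top0', 'scene0'] (array([5.35008673e+02, 3.73104078e+02, 4.11585440e-01]), 615, 1021, np.float64(1.9717308825239854))
```

View pics/ovf_top0.png

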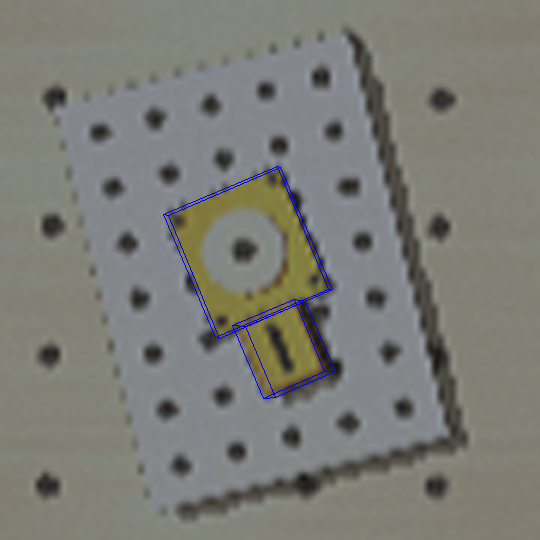

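View pics/ovf_scene0.png

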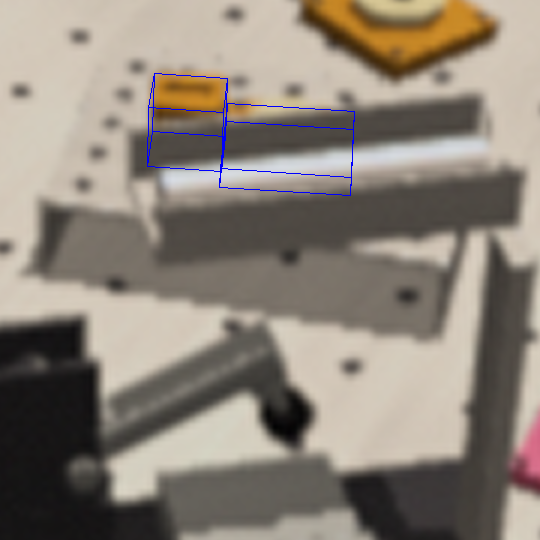

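```bash
cat >> h.py <<'E'
def st():
    o=bot.get_obs(); M=R.from_rotvec(o['orientation']).as_matrix()
    print('t',round(o['time'],2),'p',np.round(o['position'],4),'x',M[:,0].round(3),'y',M[:,1].round(3),'z',M[:,2].round(3),'w',round(o['gripper_width'],4),'F',np.round(o['ft_force'],1),'q',np.round(o['q'],3)); return o,M
E
python3 -c "
from h import *
st()
d=load('top0')
for u,v in [(441,220),(395,197),(527,250),(493,123),(527,220),(370,253)]: print((u,v),pt(d,u,v).round(3))"
python3 -m creep '[[[0,0,-0.2],0,0]]'
```

```text
t 0.1 p [ 0.173  -0.4955  0.2308] x [ 0.33  -0.944 -0.001] y [-0.944 -0.33  -0.   ] z [-0.     0.001 -1.   ] w 0.0853 F [-0.1 -0.7  0.2] q [-1.458  0.313  1.498 -0.     1.331 -0.223]
(441, 220) [ 0.545 -0.396  0.009]
(395, 197) [ 0.618 -0.245  0.023]
(527, 250) [ 0.452 -0.604  0.142]
(493, 123) [ 0.843 -0.534  0.095]
(527, 220) [ 0.541 -0.61   0.135]
(370, 253) [ 0.438 -0.161  0.033]
time: 0.18
position: [0.1729, -0.4952, 0.2353]
orientation: [-2.56, 1.818, 0.003]
ft_force: [-0.2, 0.2, -0.2]
gripper_width: 0.0855
```

```bash
python3 -m creep '[[[0.5,-0.8,-1],0,0],[[0.5,-0.8,-1],0,0],[[0.5,-0.8,-1],0,0],[[0.6,-1,-1],0,0],[[0.6,-1,-0.7],0,0],[[0.6,-1,0],0,0],[[0.6,-1,0],0,0],[[0.6,-1,0],0,0]]'; python3 -m creep '[[[0.6,-1,0],0,0],[[0.6,-1,0],0,0],[[0.6,-1,0],0,0],[[0.6,-0.6,0],0,0]]'; python3 -c "
from h import *
st()"
```

```text
time: 0.85
position: [0.3861, -0.5408, 0.3542]
orientation: [2.561, -1.819, 0.0]
ft_force: [-0.7, 0.6, 0.7]
gripper_width: 0.0854
time: 1.18
position: [0.4787, -0.5588, 0.3469]
orientation: [-2.562, 1.816, -0.0]
ft_force: [-3.5, 4.6, 21.2]
gripper_width: 0.0852
t 1.18 p [ 0.4787 -0.5588  0.3469] x [ 0.331 -0.944 -0.001] y [-0.944 -0.331 -0.001] z [ 0.001  0.001 -1.   ] w 0.0852 F [-3.5  4.6 21.2] q [-1.022e+00  9.320e-01  1.860e-01  1.000e-03  2.025e+00  2.120e-01]
```

```bash
python3 -m creep '[[[0,0,0],0,0]]';  python3 -c "
from h import *
st()"
```

```text
time: 1.27
position: [0.4792, -0.5591, 0.3404]
orientation: [-2.559, 1.813, 0.014]
ft_force: [0.4, -0.9, -2.7]
gripper_width: 0.0854
t 1.27 p [ 0.4792 -0.5591  0.3404] x [ 0.332 -0.943 -0.011] y [-0.943 -0.332  0.001] z [-0.004  0.01  -1.   ] w 0.0854 F [ 0.4 -0.9 -2.7] q [-1.021e+00  9.360e-01  1.940e-01  2.000e-03  2.022e+00  2.120e-01]
```

```bash
python3 -m creep '[[[0.28,-0.11,0],0,0],[[0.28,-0.11,0],0,0],[[0.28,-0.11,0],0,0]]';  python3 -c "
from h import *
st()"
```

```text
time: 1.52
position: [0.4815, -0.5662, 0.3432]
orientation: [2.556, -1.816, 0.032]
ft_force: [0.1, 0.7, 0.1]
gripper_width: 0.0855
t 1.52 p [ 0.4815 -0.5662  0.3432] x [ 0.329 -0.944  0.02 ] y [-0.944 -0.329 -0.007] z [ 0.013 -0.016 -1.   ] w 0.0855 F [0.1 0.7 0.1] q [-1.024  0.936  0.187  0.003  1.998  0.213]
```

```bash
python3 -m creep '[[[0.56,-0.22,0],0,0],[[0.56,-0.22,0],0,0],[[0.56,-0.22,0],0,0],[[0.56,-0.22,0],0,0]]';  python3 -c "
from h import *
st()"
```

```text
time: 1.85
position: [0.494, -0.5797, 0.3207]
orientation: [2.551, -1.812, 0.071]
ft_force: [1.2, 0.1, 0.1]
gripper_width: 0.0852
t 1.85 p [ 0.494  -0.5797  0.3207] x [ 0.329 -0.943  0.044] y [-0.944 -0.33  -0.017] z [ 0.03  -0.036 -0.999] w 0.0852 F [1.2 0.1 0.1] q [-1.021  0.967  0.187  0.008  1.941  0.217]
```

```bash
python3 -m creep '[[[0.93,-0.36,-0.6],0,0],[[0.93,-0.36,-0.6],0,0],[[0.93,-0.36,-0.6],0,0],[[0.93,-0.36,-0.6],0,0]]';  python3 -c "
from h import *
st()"
```

```text
time: 2.18
position: [0.4978, -0.584, 0.3421]
orientation: [2.536, -1.801, 0.166]
ft_force: [0.4, 0.6, -0.7]
gripper_width: 0.0855
t 2.18 p [ 0.4978 -0.584   0.3421] x [ 0.326 -0.94   0.103] y [-0.943 -0.331 -0.04 ] z [ 0.071 -0.084 -0.994] w 0.0855 F [ 0.4  0.6 -0.7] q [-1.023  0.94   0.187  0.018  1.906  0.219]
```

```bash
python3 -m creep '[[[0.93,-0.36,-0.6],0,0],[[0.93,-0.36,-0.6],0,0],[[0.93,-0.36,-0.6],0,0],[[0.93,-0.36,-0.6],0,0],[[0.93,-0.36,-0.6],0,0],[[0.93,-0.36,-0.6],0,0],[[0.93,-0.36,-0.6],0,0],[[0.93,-0.36,-0.6],0,0]]';  python3 -c "
from h import *
st()"
```

```text
time: 2.85
position: [0.5012, -0.5881, 0.3918]
orientation: [2.499, -1.775, 0.348]
ft_force: [1.0, -0.3, -0.3]
gripper_width: 0.0854
t 2.85 p [ 0.5012 -0.5881  0.3918] x [ 0.313 -0.925  0.215] y [-0.938 -0.337 -0.083] z [ 0.15  -0.176 -0.973] w 0.0854 F [ 1.  -0.3 -0.3] q [-1.029  0.878  0.187  0.039  1.846  0.221]
```

```bash
python3 -m creep '[[[-0.9,0.35,-0.23],0,0],[[-0.9,0.35,-0.23],0,0],[[-0.9,0.35,-0.23],0,0],[[-0.9,0.35,-0.23],0,0],[[-0.9,0.35,-0.23],0,0],[[-0.9,0.35,-0.23],0,0],[[-0.9,0.35,-0.23],0,0],[[-0.9,0.35,-0.23],0,0]]'; python3 -m creep '[[[-0.9,0.35,-0.23],0,0],[[-0.9,0.35,-0.23],0,0],[[-0.9,0.35,-0.23],0,0],[[-0.9,0.35,-0.23],0,0],[[-0.9,0.35,-0.23],0,0],[[-0.9,0.35,-0.23],0,0]]';  python3 -c "
from h import *
st()"
```

```text
time: 3.52
position: [0.3775, -0.4435, 0.3928]
orientation: [2.499, -1.775, 0.347]
ft_force: [0.6, -0.3, 0.8]
gripper_width: 0.085
time: 4.02
position: [0.281, -0.3303, 0.3931]
orientation: [2.499, -1.774, 0.347]
ft_force: [1.2, 0.6, 0.7]
gripper_width: 0.0853
t 4.02 p [ 0.281  -0.3303  0.3931] x [ 0.313 -0.925  0.215] y [-0.938 -0.337 -0.083] z [ 0.149 -0.176 -0.973] w 0.0853 F [1.2 0.6 0.7] q [-1.181 -0.098  1.563  0.072  1.456  0.053]
```

```bash
python3 -m creep '[[[-0.9,0.35,-0.23],0,0],[[-0.9,0.35,-0.23],0,0],[[-0.9,0.35,-0.23],0,0],[[-0.9,0.35,-0.23],0,0],[[-0.9,0.35,-0.23],0,0],[[-0.9,0.35,-0.23],0,0]]';  python3 -c "
from h import *
st()"
```

```text
time: 4.52
position: [0.1846, -0.217, 0.3933]
orientation: [2.499, -1.773, 0.347]
ft_force: [-1.1, -0.1, 1.1]
gripper_width: 0.0854
t 4.52 p [ 0.1846 -0.217   0.3933] x [ 0.314 -0.925  0.215] y [-0.938 -0.338 -0.083] z [ 0.149 -0.176 -0.973] w 0.0854 F [-1.1 -0.1  1.1] q [-1.406 -0.479  1.824  0.119  1.596 -0.157]
```

```bash
cat > fk.py <<'E'
import numpy as np
from scipy.optimize import least_squares
from scipy.spatial.transform import Rotation as R
def Ry(a): return R.from_euler('y',a)
def Rz(a): return R.from_euler('z',a)
# params: h shoulder z, a1 offset, l2, (e: elbow offset), l3, L tool
def fk(q,p):
    h,a1,l2,e,l3,L=p
    A=Rz(q[0]); P=A.apply([a1,0,h])
    A=A*Ry(q[1]); P=P+A.apply([0,0,l2])
    A=A*Ry(q[2]); P=P+A.apply([e,0,l3])
    A=A*Rz(q[3])*Ry(q[4]); P=P+A.apply([0,0,L])
    A=A*Rz(q[5]); return P,A
E
python3 - <<'E'
from fk import *
D=[([-1.458,.313,1.498,0,1.331,-.223],[.17297,-.49541,.23072],[-2.5606,1.8184,.00138]),
([-1.021,.936,.194,.002,2.022,.212],[.4792,-.5591,.3404],[-2.559,1.813,.014]),
([-1.024,.936,.187,.003,1.998,.213],[.4815,-.5662,.3432],[2.556,-1.816,.032]),
([-1.029,.878,.187,.039,1.846,.221],[.5012,-.5881,.3918],[2.499,-1.775,.348]),
([-1.181,-.098,1.563,.072,1.456,.053],[.281,-.3303,.3931],[2.499,-1.774,.347]),
([-1.406,-.479,1.824,.119,1.596,-.157],[.1846,-.217,.3933],[2.499,-1.773,.347])]
for q,p,o in D[:2]+D[4:]:
    print(fk(q,[0]*6)[1].as_matrix().round(2).tolist(), R.from_rotvec(o).as_matrix().round(2).tolist())
f=lambda p:np.concatenate([ (lambda P: [np.hypot(*P[:2])-np.hypot(*t[:2]),P[2]-t[2]])(fk(q,p)[0]) for q,t,o in D])
r=least_squares(f,[.3,0,.4,0,.4,.2]); print(r.x,r.fun.round(4))
f=lambda p:np.concatenate([ fk([q[0]+p[6]]+q[1:],p[:6])[0]-t for q,t,o in D])
r=least_squares(f,[.3,0,.4,0,.4,.2,0]); print(r.x,r.fun.round(4))
E
```

```text
[[-0.33, 0.94, -0.0], [0.94, 0.33, 0.0], [0.0, 0.0, -1.0]] [[0.33, -0.94, -0.0], [-0.94, -0.33, 0.0], [-0.0, -0.0, -1.0]]
[[-0.33, 0.94, -0.0], [0.94, 0.33, 0.01], [0.01, -0.0, -1.0]] [[0.33, -0.94, -0.0], [-0.94, -0.33, 0.01], [-0.01, 0.0, -1.0]]
[[-0.31, 0.94, 0.15], [0.92, 0.34, -0.17], [-0.21, 0.08, -0.97]] [[0.31, -0.94, 0.15], [-0.92, -0.34, -0.18], [0.22, -0.08, -0.97]]
[[-0.31, 0.94, 0.15], [0.92, 0.34, -0.18], [-0.22, 0.08, -0.97]] [[0.31, -0.94, 0.15], [-0.92, -0.34, -0.18], [0.22, -0.08, -0.97]]
[0.23068778 0.0366321  0.41568503 0.04944989 0.38284958 0.25341073] [-0.0001  0.0029 -0.0003  0.002  -0.0002  0.0018  0.0005  0.0001  0.004
 -0.0041 -0.0039 -0.0028]
[ 0.328755   -0.0186579   0.45736243  0.00581859  0.41231048  0.43420747
  0.17526427] [-0.0249 -0.0042 -0.0048 -0.0008  0.0204 -0.004   0.0037  0.0171 -0.0041
  0.0341 -0.0011  0.0013 -0.0181 -0.0265  0.006  -0.0495 -0.0105  0.0055]
```

```bash
cat > fk.py <<'E'
import numpy as np
from scipy.optimize import least_squares
from scipy.spatial.transform import Rotation as R
def Ry(a): return R.from_euler('y',a)
def Rz(a): return R.from_euler('z',a)
def fk(q,p):
    h,a1,l2,e,l3,L,d1,d2=p
    A=Rz(q[0]); P=A.apply([a1,0,h])
    A=A*Ry(q[1]); P=P+A.apply([0,d1,l2])
    A=A*Ry(q[2]); P=P+A.apply([e,0,l3])
    A=A*Rz(q[3]); P=P+A.apply([0,d2,0])
    A=A*Ry(q[4]); P=P+A.apply([0,0,L])
    A=A*Rz(q[5]+np.pi); return P,A
E
python3 - <<'E'
from fk import *
D=[([-1.45838,.31346,1.49845,0,1.33099,-.22338],[.17297,-.49541,.23072],[-2.5606,1.8184,.00138]),
([-1.021,.936,.194,.002,2.022,.212],[.4792,-.5591,.3404],[-2.559,1.813,.014]),
([-1.024,.936,.187,.003,1.998,.213],[.4815,-.5662,.3432],[2.556,-1.816,.032]),
([-1.029,.878,.187,.039,1.846,.221],[.5012,-.5881,.3918],[2.499,-1.775,.348]),
([-1.181,-.098,1.563,.072,1.456,.053],[.281,-.3303,.3931],[2.499,-1.774,.347]),
([-1.406,-.479,1.824,.119,1.596,-.157],[.1846,-.217,.3933],[2.499,-1.773,.347])]
f=lambda p:np.concatenate([ fk(q,p)[0]-t for q,t,o in D]+[1e-3*np.array(p)])
r=least_squares(f,[.3,0,.4,0,.4,.2,.1,0]); print(r.x.round(4).tolist(),r.fun[:18].round(4))
E
```

```text
[0.2007, 0.0004, 0.4387, 0.0392, 0.3972, 0.2544, 0.1141, 0.0022] [-0.     -0.0001  0.      0.0002  0.0002  0.0001  0.      0.0001  0.
 -0.0002 -0.0003 -0.0001  0.      0.0001 -0.0002 -0.     -0.      0.0002]
```

```bash
cat > sim.py <<'E'
from fk import *
PR=[0.2007,0.0004,0.4387,0.0392,0.3972,0.2544,0.1141,0.0022]
LO=np.array([-2.94,-.97,.187,-1.23,.02,-2.88]); HI=np.array([2.94,2.17,2.56,4.37,3.11,2.88])
def ik(q0,Pt,At,w=.3):
    def f(q):
        P,A=fk(q,PR); return np.concatenate([(P-Pt)*1000,w*1000*(At*A.inv()).as_rotvec()])
    r=least_squares(f,np.clip(q0,LO+1e-6,HI-1e-6),bounds=(LO,HI),xtol=1e-10); return r.x,r.fun
def row(q,s,turn=0,w=.3):
    P,A=fk(q,PR); Pt=P+A.apply(np.array(s)*.025); At=A*Rz(.1*turn)
    return ik(q,Pt,At,w)
def show(q):
    P,A=fk(q,PR); z=A.as_matrix()[:,2]
    return P.round(3),'tilt',round(float(np.degrees(np.arccos(-z[2]))),1),'az',round(float(np.degrees(np.arctan2(z[1],z[0]))),0),np.round(q,2)
E
python3 - <<'E'
from sim import *
for w in(.1,.2,.3,.5,1):
    q=[-1.021,.967,.187,.008,1.941,.217]
    for i in range(4): q,_=row(q,[.93,-.36,-.6],w=w)
    print(w,show(q))
    for i in range(8): q,_=row(q,[.93,-.36,-.6],w=w)
    print(w,show(q))
E
```

```text
0.1 (array([ 0.54 , -0.634,  0.391]), 'tilt', 25.2, 'az', -50.0, array([-1.03,  0.9 ,  0.19,  0.07,  1.62,  0.23]))
0.1 (array([ 0.57 , -0.67 ,  0.596]), 'tilt', 60.8, 'az', -50.0, array([-1.04,  0.76,  0.19,  0.17,  1.15,  0.21]))
0.2 (array([ 0.526, -0.617,  0.373]), 'tilt', 18.7, 'az', -50.0, array([-1.03,  0.91,  0.19,  0.05,  1.72,  0.23]))
0.2 (array([ 0.552, -0.649,  0.535]), 'tilt', 46.9, 'az', -50.0, array([-1.04,  0.78,  0.19,  0.13,  1.37,  0.22]))
0.3 (array([ 0.514, -0.603,  0.359]), 'tilt', 13.4, 'az', -50.0, array([-1.02,  0.92,  0.19,  0.04,  1.8 ,  0.22]))
0.3 (array([ 0.533, -0.626,  0.477]), 'tilt', 33.8, 'az', -50.0, array([-1.04,  0.81,  0.19,  0.1 ,  1.57,  0.23]))
0.5 (array([ 0.501, -0.588,  0.345]), 'tilt', 7.8, 'az', -49.0, array([-1.02,  0.94,  0.19,  0.02,  1.88,  0.22]))
0.5 (array([ 0.508, -0.597,  0.411]), 'tilt', 18.0, 'az', -50.0, array([-1.03,  0.86,  0.19,  0.05,  1.79,  0.22]))
1 (array([ 0.493, -0.579,  0.336]), 'tilt', 4.2, 'az', -49.0, array([-1.02,  0.95,  0.19,  0.01,  1.94,  0.22]))
1 (array([ 0.49 , -0.576,  0.368]), 'tilt', 7.1, 'az', -49.0, array([-1.03,  0.9 ,  0.19,  0.02,  1.93,  0.22]))
```

```bash
python3 - <<'E'
from sim import *
w=.62
q=[-1.021,.967,.187,.008,1.941,.217]
for i in range(12): q,_=row(q,[.93,-.36,-.6],w=w)
print(show(q))
q0=np.array([-1.406,-.479,1.824,.119,1.596,-.157])
def push(q,dw,n,w=w):
    for i in range(n):
        P,A=fk(q,PR); q,_=ik(q,P+np.array(dw)*.025,A,w)
    return q
for z in(.40,.3,.2):
    for r in (.24,.3):
        P,A=fk(q0,PR); q=q0
        for k in np.linspace(0,1,8): q,e=ik(q,P+k*(np.array([.648*r,-.761*r,z])-P),A,w)
        print(z,r,show(q),abs(e).max())
        for n in range(4):
            q=push(q,[-.65,.76,0],4); print('   ',show(q))
E
```

```text
(array([ 0.501, -0.588,  0.392]), 'tilt', 13.3, 'az', -50.0, array([-1.03,  0.88,  0.19,  0.04,  1.85,  0.22]))
0.4 0.24 (array([ 0.156, -0.183,  0.4  ]), 'tilt', 13.3, 'az', -50.0, array([-1.56, -0.61,  1.86,  0.15,  1.71, -0.29])) 2.108035968007016e-13
    (array([ 0.11, -0.13,  0.4 ]), 'tilt', 12.2, 'az', -50.0, array([-2.44, -0.93,  1.92,  0.25,  2.14, -1.07]))
    (array([ 0.1 , -0.12,  0.4 ]), 'tilt', 9.0, 'az', -49.0, array([-2.45, -0.93,  1.91,  0.19,  2.15, -1.11]))
    (array([ 0.089, -0.11 ,  0.4  ]), 'tilt', 5.8, 'az', -49.0, array([-2.47, -0.93,  1.91,  0.12,  2.17, -1.17]))
    (array([ 0.076, -0.103,  0.4  ]), 'tilt', 2.6, 'az', -43.0, array([-2.53, -0.93,  1.9 ,  0.05,  2.18, -1.26]))
0.4 0.3 (array([ 0.194, -0.228,  0.4  ]), 'tilt', 13.3, 'az', -50.0, array([-1.37, -0.44,  1.79,  0.11,  1.59, -0.12])) 3.51160073241985e-13
    (array([ 0.129, -0.152,  0.4  ]), 'tilt', 13.3, 'az', -50.0, array([-1.83, -0.75,  1.9 ,  0.2 ,  1.85, -0.53]))
    (array([ 0.106, -0.126,  0.4  ]), 'tilt', 10.9, 'az', -49.0, array([-2.44, -0.93,  1.92,  0.23,  2.15, -1.08]))
    (array([ 0.09
[... 1932 characters left out ...]
 -0.106,  0.201]), 'tilt', 2.4, 'az', -43.0, array([-2.2 , -0.97,  2.43,  0.04,  1.68, -0.96]))
0.2 0.3 (array([ 0.194, -0.228,  0.2  ]), 'tilt', 13.3, 'az', -50.0, array([-1.37, -0.36,  2.25,  0.13,  1.04, -0.19])) 2.5812685322534885e-13
    (array([ 0.129, -0.152,  0.2  ]), 'tilt', 13.3, 'az', -50.0, array([-1.83, -0.8 ,  2.42,  0.19,  1.39, -0.62]))
    (array([ 0.109, -0.13 ,  0.2  ]), 'tilt', 10.7, 'az', -49.0, array([-2.13, -0.97,  2.44,  0.18,  1.61, -0.88]))
    (array([ 0.099, -0.12 ,  0.2  ]), 'tilt', 7.5, 'az', -49.0, array([-2.15, -0.97,  2.43,  0.13,  1.64, -0.9 ]))
    (array([ 0.087, -0.111,  0.201]), 'tilt', 4.3, 'az', -47.0, array([-2.18, -0.97,  2.43,  0.07,  1.67, -0.94]))
```

```bash
cat >> sim.py <<'E'
YC=-.8655; AX=np.array([np.cos(YC),np.sin(YC),0]); AY=np.array([-np.sin(YC),np.cos(YC),0]); CO=np.array([.6673,.0728,.05])
def ori(t,flip=1):
    z=np.sin(t)*AX+np.array([0,0,-np.cos(t)]); x=flip*AY; return R.from_matrix(np.stack([x,np.cross(z,x),z],1))
def cw(l): l=np.array(l)/1000.; return CO+AX*l[0]+AY*l[1]+np.array([0,0,l[2]])
E
python3 - <<'E'
from sim import *
q0=np.array([-.3,.3,1.5,.3,1.3,0])
for t in(27,30,33,36):
  for fl in(1,-1):
    for n,P in dict(pick=[.5016,.4128,.068],pickhi=[.5016,.4128,.2],place=cw([-52,0,45]),placehi=cw([-160,0,120]),hopen=cw([0,-225,260]),hdown=cw([0,-275,130]),rel=cw([-70,-90,85])).items():
        best=min((ik(q0+np.array(d),np.array(P),ori(np.radians(t),fl)) for d in([0]*6,[0,0,0,0,0,2],[0,0,0,0,0,-2],[0,0,0,1,0,-1])),key=lambda r:np.abs(r[1]).max())
        print(t,fl,n,np.abs(best[1]).max().round(1),best[0].round(2))
E
```

```text
27 1 pick 0.0 [ 0.69  0.79  1.25 -0.52  1.15  0.21]
27 1 pickhi 0.0 [ 0.69  0.65  1.13 -0.48  1.38  0.08]
27 1 place 0.0 [ 0.15  0.63  1.47 -0.53  0.86 -0.24]
27 1 placehi 0.0 [ 0.32  0.48  1.49 -0.51  1.04 -0.15]
27 1 hopen 0.0 [-0.24  0.04  1.69 -0.31  1.04 -0.84]
27 1 hdown 0.0 [-0.35  0.09  2.   -0.37  0.67 -0.81]
27 1 rel 0.0 [ 0.08  0.4   1.72 -0.54  0.81 -0.29]
27 -1 pick 8.2 [ 0.7   0.79  1.27 -0.55  1.14 -2.88]
27 -1 pickhi 29.9 [ 0.73  0.64  1.19 -0.56  1.32 -2.88]
27 -1 place 1.9 [ 0.14  0.63  1.46 -0.52  0.86  2.88]
27 -1 placehi 12.3 [ 0.29  0.47  1.48 -0.45  1.04  2.88]
27 -1 hopen 0.0 [-0.24  0.04  1.69 -0.31  1.04  2.3 ]
27 -1 hdown 0.0 [-0.35  0.09  2.   -0.37  0.67  2.33]
27 -1 rel 0.0 [ 0.08  0.4   1.72 -0.54  0.81  2.85]
30 1 pick 0.0 [ 0.71  0.8   1.25 -0.58  1.16  0.25]
30 1 pickhi 0.0 [ 0.71  0.66  1.13 -0.53  1.38  0.11]
30 1 place 0.0 [ 0.16  0.63  1.48 -0.61  0.84 -0.17]
30 1 placehi 0.0 [ 0.34  0.48  1.51 -0.58  1.03 -0.09]
30 1 hopen 0.0 [-0.23  0.03  1.72 -0.36  0.99 -0.79]
30 1 hdown 0.0 [-0.34  0.08  2.03 -0.45  0.62 -0.73]
30 1 rel 0.0 [ 0.1   0.4   1.
[... 1207 characters left out ...]
36 1 pickhi 0.0 [ 0.74  0.69  1.13 -0.64  1.4   0.17]
36 1 place 0.0 [ 0.2   0.64  1.52 -0.78  0.82 -0.01]
36 1 placehi 0.0 [ 0.38  0.49  1.53 -0.71  1.02  0.03]
36 1 hopen 0.0 [-0.19  0.01  1.78 -0.49  0.9  -0.68]
36 1 hdown 0.0 [-0.3   0.07  2.08 -0.66  0.53 -0.51]
36 1 rel 0.0 [ 0.14  0.41  1.77 -0.8   0.76 -0.02]
36 -1 pick 0.0 [ 0.74  0.83  1.24 -0.68  1.2  -2.81]
36 -1 pickhi 15.7 [ 0.76  0.68  1.17 -0.67  1.37 -2.88]
36 -1 place 25.5 [ 0.15  0.62  1.47 -0.61  0.84  2.88]
36 -1 placehi 33.0 [ 0.3   0.47  1.49 -0.54  1.02  2.88]
36 -1 hopen 0.0 [-0.19  0.01  1.78 -0.49  0.9   2.46]
36 -1 hdown 0.0 [-0.3   0.07  2.08 -0.66  0.53  2.63]
36 -1 rel 19.3 [ 0.09  0.39  1.74 -0.64  0.77  2.88]
```

```bash
R='[-0.82,-0.85,0.08]'; python3 -m creep '[[[-0.82,-0.85,0.08],0,0],[[-0.82,-0.85,0.08],0,0],[[-0.82,-0.85,0.08],0,0],[[-0.82,-0.85,0.08],0,0],[[-0.82,-0.85,0.08],0,0],[[-0.82,-0.85,0.08],0,0],[[-0.82,-0.85,0.08],0,0],[[-0.82,-0.85,0.08],0,0]]'; python3 -c "
from h import *
st()"; python3 -m creep '[[[-0.82,-0.85,0.08],0,0],[[-0.82,-0.85,0.08],0,0],[[-0.82,-0.85,0.08],0,0],[[-0.82,-0.85,0.08],0,0],[[-0.82,-0.85,0.08],0,0],[[-0.82,-0.85,0.08],0,0],[[-0.82,-0.85,0.08],0,0],[[-0.82,-0.85,0.08],0,0]]'; python3 -c "
from h import *
st()"
```

```text
time: 5.18
position: [0.2933, -0.0155, 0.3579]
orientation: [2.5, -1.775, 0.349]
ft_force: [0.2, -1.7, -1.1]
gripper_width: 0.0852
t 5.18 p [ 0.2933 -0.0155  0.3579] x [ 0.313 -0.925  0.215] y [-0.938 -0.337 -0.085] z [ 0.151 -0.175 -0.973] w 0.0852 F [ 0.2 -1.7 -1.1] q [-0.357 -0.4    1.871 -0.112  1.466  0.878]
time: 5.85
position: [0.4038, 0.1907, 0.3212]
orientation: [2.501, -1.775, 0.346]
ft_force: [0.7, -0.9, 0.5]
gripper_width: 0.0852
t 5.85 p [0.4038 0.1907 0.3212] x [ 0.314 -0.925  0.213] y [-0.938 -0.337 -0.084] z [ 0.15  -0.173 -0.973] w 0.0852 F [ 0.7 -0.9  0.5] q [ 0.3    0.058  1.591 -0.215  1.403  1.562]
```

```bash
for i in 1 2 3 4; do python3 -m creep '[[[0,0,0],-1,0],[[0,0,0],-1,0],[[0,0,0],-1,0],[[0,0,0],-1,0],[[0,0,0],-1,0],[[0,0,0],-1,0],[[0,0,0],-1,0],[[0,0,0],-1,0]]' | head -1; done; python3 -c "
from h import *
o,M=st()
# desired turn: jaw az 113.5
import numpy as np
print('az',np.degrees(np.arctan2(M[1,0],M[0,0])))
print('delta tool units to neck hover', (M.T@(np.array([.487,.352,.19])-o['position'])/.025).round(2))"
```

```text
time: 6.52
time: 7.18
time: 7.85
time: 8.52
t 8.52 p [0.4034 0.1891 0.3215] x [-0.372  0.902 -0.218] y [0.916 0.395 0.07 ] z [ 0.15  -0.174 -0.973] w 0.0856 F [-0.6  0.4  0.2] q [ 0.297  0.055  1.593 -0.214  1.403 -1.646]
az 112.40040213481092
delta tool units to neck hover [5.78 5.26 4.49]
```

```bash
python3 -m creep '[[[0.82,0.75,0.64],0,0],[[0.82,0.75,0.64],0,0],[[0.82,0.75,0.64],0,0],[[0.82,0.75,0.64],0,0],[[0.82,0.75,0.64],-0.1,0],[[0.82,0.75,0.64],-0.1,0],[[0.82,0.75,0.64],0,0],[[0,0,0],0,0]]'; python3 -c "
from h import *
o,M=st()
print('az',np.degrees(np.arctan2(M[1,0],M[0,0])))
print('delta', (M.T@(np.array([.487,.352,.068])-o['position'])/.025).round(2))
grab('top','top1')
crop('top1',150,170,260,280,6,'c4')"
```

```text
time: 9.18
position: [0.4868, 0.3529, 0.185]
orientation: [1.594, 2.448, -0.102]
ft_force: [-0.3, 0.4, -0.9]
gripper_width: 0.0853
t 9.18 p [0.4868 0.3529 0.185 ] x [-0.388  0.895 -0.219] y [0.91 0.41 0.06] z [ 0.144 -0.176 -0.974] w 0.0853 F [-0.3  0.4 -0.9] q [ 0.529  0.521  1.332 -0.238  1.26  -1.389]
az 113.4619741760332
delta [ 0.99 -0.29  4.56]
```

View pics/c4.png

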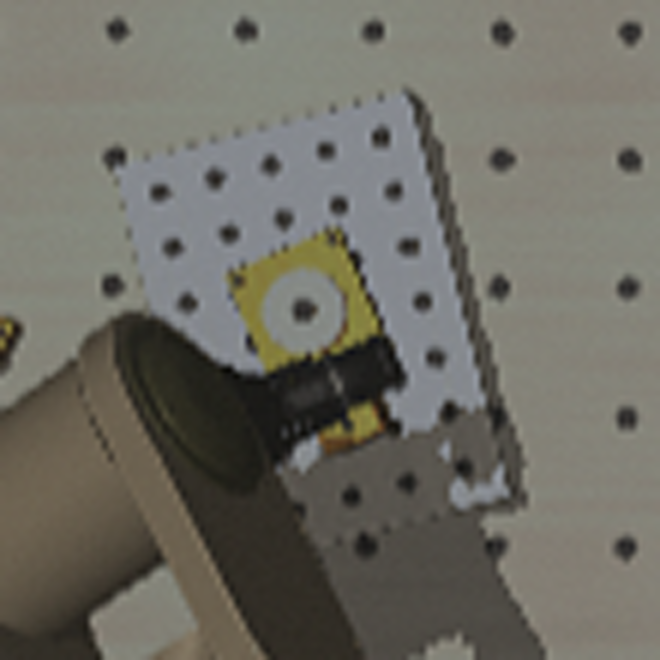

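```bash
python3 -m creep '[[[0.165,-0.05,0.76],0,0],[[0.165,-0.05,0.76],0,0],[[0.165,-0.05,0.76],0,0],[[0.165,-0.05,0.76],0,0],[[0.165,-0.05,0.76],0,0.2],[[0.165,-0.05,0.6],0,0.4],[[0,0,0],0,0.5],[[0,0,0],0,0.5]]'; python3 -c "
from h import *
o,M=st()"
```

```text
time: 9.9
position: [0.4872, 0.3504, 0.078]
orientation: [1.596, 2.443, -0.094]
ft_force: [-0.1, -0.6, 1.0]
gripper_width: 0.043
t 9.9 p [0.4872 0.3504 0.078 ] x [-0.385  0.896 -0.219] y [0.911 0.408 0.067] z [ 0.149 -0.174 -0.973] w 0.043 F [-0.1 -0.6  1. ] q [ 0.525  0.632  1.451 -0.266  1.031 -1.325]
```

```bash
python3 - <<'E'
from h import *
o,M=st()
A=R.from_matrix(M); p=o['position'].copy(); C=np.array([.535,.373])
a0=np.radians(203.5); 
for k in range(1,16):
    a=a0-.1*min(k,13.3); t=np.array([C[0]+.052*np.cos(a),C[1]+.052*np.sin(a),.071])
    print(k,(A.inv().apply(t-p)/.025).round(2).tolist()); p=t; A=A*R.from_euler('z',.1)
E
```

```text
t 9.9 p [0.4872 0.3504 0.078 ] x [-0.385  0.896 -0.219] y [0.911 0.408 0.067] z [ 0.149 -0.174 -0.973] w 0.043 F [-0.1 -0.6  1. ] q [ 0.525  0.632  1.451 -0.266  1.031 -1.325]
1 [0.33, 0.03, 0.22]
2 [0.2, 0.01, -0.04]
3 [0.2, 0.01, -0.04]
4 [0.2, 0.01, -0.04]
5 [0.2, 0.01, -0.03]
6 [0.21, 0.01, -0.03]
7 [0.21, 0.01, -0.03]
8 [0.21, 0.01, -0.02]
9 [0.21, 0.01, -0.02]
10 [0.21, 0.01, -0.02]
11 [0.21, 0.01, -0.01]
12 [0.21, 0.01, -0.01]
13 [0.21, 0.01, -0.0]
14 [0.06, 0.0, 0.0]
15 [0.0, 0.0, 0.0]
```

```bash
python3 -m creep '[[[0.33,0.03,0.15],1,0.52],[[0.2,0.01,-0.04],1,0.52],[[0.2,0.01,-0.04],1,0.52],[[0.2,0.01,-0.04],1,0.52],[[0.2,0.01,-0.03],1,0.52],[[0.21,0.01,-0.03],1,0.52],[[0.21,0.01,-0.03],1,0.52],[[0.21,0.01,-0.02],1,0.52]]';python3 -c "
from h import *
o,M=st()"
```

```text
time: 10.57
position: [0.4869, 0.3935, 0.074]
orientation: [2.42, 1.619, 0.043]
ft_force: [-1.0, -1.2, 2.5]
gripper_width: 0.0413
t 10.57 p [0.4869 0.3935 0.074 ] x [ 0.389  0.915 -0.102] y [ 0.909 -0.363  0.206] z [ 0.151 -0.173 -0.973] w 0.0413 F [-1.  -1.2  2.5] q [ 0.587  0.692  1.354 -0.261  1.079 -0.47 ]
```

```bash
python3 -m creep '[[[0.21,0.01,-0.02],1,0.53],[[0.21,0.01,-0.02],1,0.53],[[0.21,0.01,-0.01],1,0.54],[[0.21,0.01,-0.01],1,0.55],[[0.21,0.01,0],1,0.55],[[0.06,0,0],1,0.56],[[0,0,0],0,0.57],[[0,0,0],0,0.57]]';python3 -c "
from h import *
o,M=st()
print('az',np.degrees(np.arctan2(M[1,0],M[0,0])))"
```

```text
time: 11.23
position: [0.5038, 0.4158, 0.0737]
orientation: [2.802, 0.848, 0.143]
ft_force: [4.5, 1.0, 4.2]
gripper_width: 0.0367
t 11.23 p [0.5038 0.4158 0.0737] x [0.83  0.557 0.032] y [ 0.537 -0.813  0.228] z [ 0.153 -0.172 -0.973] w 0.0367 F [4.5 1.  4.2] q [ 0.601  0.747  1.254 -0.256  1.124  0.122]
az 33.86769634066074
```

```bash
python3 -m creep '[[[0,0,0],-0.6,0.57],[[0,0,0],-0.5,0.6],[[0,0,0],0,1],[[0,0,0],0,1],[[0,0,0],0,1],[[0,0,0],0,0.4],[[0,0,0],0,0.2],[[0,0,0],0,0]]';python3 -c "
from h import *
o,M=st()
print('az',np.degrees(np.arctan2(M[1,0],M[0,0])))
print('up .15:', (M.T@np.array([0,0,.15])/.025).round(2))"
```

```text
time: 11.9
position: [0.5023, 0.4152, 0.0713]
orientation: [2.748, 0.996, 0.118]
ft_force: [-0.2, 0.3, -0.4]
gripper_width: 0.0673
t 11.9 p [0.5023 0.4152 0.0713] x [0.767 0.641 0.002] y [ 0.624 -0.747  0.229] z [ 0.148 -0.174 -0.974] w 0.0673 F [-0.2  0.3 -0.4] q [ 0.601  0.749  1.256 -0.255  1.125  0.015]
az 39.875504493797905
up .15: [ 0.01  1.37 -5.84]
```

```bash
python3 -m creep '[[[0,0.1,-0.9],0,0],[[0,0.2,-1],0,0],[[0,0.23,-1],0,0],[[0,0.23,-1],0,0],[[0,0.23,-1],0,0],[[0,0.23,-1],0,0],[[0,0.23,-1],0,0],[[0,0.23,-1],0,0]]'; python3 -m creep '[[[0,0.23,-1],0,0],[[0,0.23,-1],0,0],[[0,0.23,-1],0,0],[[0,0.23,-1],0,0],[[0,0.23,-1],0,0]]'; python3 - <<'E'
from h import *
from sim import *
o,M=st(); grab('top','top2')
q=np.array(o['q'])
P,A=fk(q,PR); print(P,(R.from_matrix(M)*A.inv()).magnitude())
v=M.T@(np.array([.45,-.53,.42])-o['position'])/.025; print(v.round(2),v/28)
q2=q
for i in range(28):
    q3,e=row(q2,v/28,w=.62); q2=q3
    if i%7==0: print(show(q2),abs(q3-q).max())
for k in range(5):
    for i in range(8): q2,e=row(q2,[0,1,-.6],w=.62)
    print(show(q2))
from fitf import fitframe
print(fitframe(['top2'],[535,373,-.865]))
crop('top2',150,150,260,260,5,'c5')
E
```

```text
time: 12.57
position: [0.499, 0.4182, 0.2743]
orientation: [2.748, 0.996, 0.118]
ft_force: [-0.0, 0.7, -0.5]
gripper_width: 0.0854
time: 12.98
position: [0.4983, 0.4184, 0.4026]
orientation: [2.748, 0.997, 0.118]
ft_force: [1.2, -0.5, 0.5]
gripper_width: 0.0854
t 12.98 p [0.4983 0.4184 0.4026] x [0.767 0.641 0.002] y [ 0.624 -0.747  0.228] z [ 0.148 -0.174 -0.974] w 0.0854 F [ 1.2 -0.5  0.5] q [ 0.609  0.616  0.625 -0.24   1.87  -0.161]
[0.49834898 0.41864014 0.40194416] 4.493971837843517e-16
[-25.8   27.31   5.64] [-0.92148991  0.97532664  0.2015072 ]
(array([0.497, 0.385, 0.403]), 'tilt', 13.2, 'az', -50.0, array([ 0.57,  0.54,  0.75, -0.24,  1.81, -0.19])) 0.12590329705018444
(array([0.485, 0.148, 0.407]), 'tilt', 13.2, 'az', -50.0, array([ 0.16,  0.17,  1.25, -0.2 ,  1.6 , -0.55])) 0.6250644199836257
(array([ 0.472, -0.089,  0.411]), 'tilt', 13.2, 'az', -50.0, array([-0.37,  0.05,  1.37, -0.11,  1.52, -1.07])) 0.981530448689939
(array([ 0.46 , -0.327,  0.416]), 'tilt', 13.2, 'az', -50.0, array([-0.82,  0.22,  1.16, -0.01,  1.53, -1.52])) 1.4283149496696956
(array([ 0.473, -0.559,  0.489]), 'tilt', 18.8, 'az', -50.0, array([-1.05,  0.74,  0.19,  0.06,  1.89, -1.72]))
(array([ 0.466, -0.553,  0.544]), 'tilt', 25.9, 'az', -50.0, array([-1.06,  0.67,  0.19,  0.09,  1.83, -1.72]))
(array([ 0.453, -0.538,  0.607]), 'tilt', 33.1, 'az', -50.0, array([-1.08,  0.59,  0.19,  0.12,  1.79, -1.72]))
(array([ 0.431, -0.514,  0.673]), 'tilt', 40.2, 'az', -50.0, array([-1.11,  0.5 ,  0.19,  0.15,  1.76, -1.72]))
(array([ 0.403, -0.482,  0.74 ]), 'tilt', 47.2, 'az', -50.0, array([-1.14,  0.4 ,  0.19,  0.2 ,  1.74, -1.72]))
(array([533.51708466, 380.49711223,  -0.83722988]), 552, 848, np.float64(1.9521332956771076))
```

View pics/c5.png

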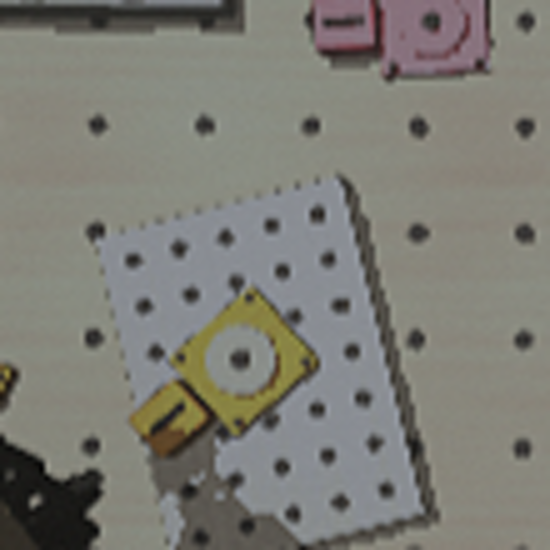

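```bash
for i in 1 2 3; do python3 -m creep '[[[-0.92,0.975,0.2],0,0],[[-0.92,0.975,0.2],0,0],[[-0.92,0.975,0.2],0,0],[[-0.92,0.975,0.2],0,0],[[-0.92,0.975,0.2],0,0],[[-0.92,0.975,0.2],0,0],[[-0.92,0.975,0.2],0,0],[[-0.92,0.975,0.2],0,0]]' |head -2; done;  python3 -c "
from h import *
o,M=st()"
```

```text
time: 13.7
position: [0.4841, 0.1464, 0.4064]
time: 14.37
position: [0.4703, -0.1242, 0.4117]
time: 15.03
position: [0.4565, -0.3949, 0.4168]
t 15.03 p [ 0.4565 -0.3949  0.4168] x [0.768 0.641 0.003] y [ 0.623 -0.748  0.228] z [ 0.148 -0.174 -0.974] w 0.0852 F [ 0.4 -0.7  0.9] q [-0.912  0.317  1.038  0.011  1.556 -1.606]
```

```bash
python3 -m creep '[[[-0.92,0.975,0.2],0,0],[[-0.92,0.975,0.2],0,0],[[-0.92,0.975,0.2],0,0],[[-0.6,0.7,0.15],0,0],[[0,0.4,-0.1],0,0],[[0,0.4,-0.1],0,0],[[0,0.4,-0.1],0,0],[[0,0.6,-0.3],0,0]]' |head -2;python3 -m creep '[[[0,1,-0.6],0,0],[[0,1,-0.6],0,0],[[0,1,-0.6],0,0],[[0,1,-0.6],0,0],[[0,1,-0.6],0,0],[[0,1,-0.6],0,0],[[0,1,-0.6],0,0],[[0,1,-0.6],0,0]]' |head -2;   python3 -m creep '[[[0,1,-0.6],0,0],[[0,1,-0.6],0,0],[[0,1,-0.6],0,0],[[0,1,-0.6],0,0],[[0,1,-0.6],0,0],[[0,1,-0.6],0,0],[[0,1,-0.6],0,0],[[0,1,-0.6],0,0]]' |head -2;   python3 -c "
from h import *
o,M=st(); z=M[:,2]; print(np.degrees(np.arccos(-z[2])),np.arctan2(z[1],z[0]))"
```

```text
time: 15.7
position: [0.4775, -0.5491, 0.4431]
time: 16.37
position: [0.479, -0.5562, 0.4964]
time: 17.03
position: [0.4703, -0.5502, 0.5528]
t 17.03 p [ 0.4703 -0.5502  0.5528] x [0.767 0.642 0.006] y [ 0.568 -0.683  0.46 ] z [ 0.299 -0.349 -0.888] w 0.0852 F [-0.  -0.2  0.6] q [-1.057  0.664  0.187  0.092  1.819 -1.708]
27.365333102998395 -0.862380625426288
```

```bash
python3 -m creep '[[[0,1,-0.6],0,0],[[0,1,-0.6],0,0],[[0,1,-0.6],0,0],[[0,1,-0.6],0,0],[[0,1,-0.6],0,0],[[0,1,-0.6],0.07,0],[[0,0,0],0,0]]' |head -2;   python3 - <<'E'
from h import *
from sim import *
o,M=st(); z=M[:,2]; print(np.degrees(np.arccos(-z[2])),np.arctan2(z[1],z[0]))
F=np.array([.5335,.3805,.05]); yw=-.868
n=F+np.array([-.052*np.cos(yw),-.052*np.sin(yw),.026])
tcp=n+.019*z; print('neck',n,'tcp at grasp',tcp, 'tip')
hov=tcp-.10*z; print('hover',hov)
v=M.T@(np.array([.42,.0,.45])-o['position'])/.025; print(v)
v=M.T@(hov-np.array([.42,.0,.45]))/.025; print(v)
E
```

```text
time: 17.62
position: [0.4584, -0.5388, 0.6021]
t 17.62 p [ 0.4584 -0.5388  0.6021] x [0.771 0.637 0.011] y [ 0.531 -0.651  0.542] z [ 0.352 -0.412 -0.84 ] w 0.0856 F [0.4 0.8 0.1] q [-1.072  0.6    0.187  0.115  1.79  -1.702]
32.85826931569178 -0.8637274096119615
neck [0.4998896  0.42017796 0.076     ] tcp at grasp [0.50658621 0.41234058 0.06003971] tip
hover [0.47134089 0.45358996 0.14404124]
[ 12.47847092 -18.15101856  -4.3216648 ]
[ 13.01044174 -17.36439384   3.52009037]
```

```bash
for i in 1 2; do python3 -m creep '[[[0.657,-0.955,-0.227],0,0],[[0.657,-0.955,-0.227],0,0],[[0.657,-0.955,-0.227],0,0],[[0.657,-0.955,-0.227],0,0],[[0.657,-0.955,-0.227],0,0],[[0.657,-0.955,-0.227],0,0],[[0.657,-0.955,-0.227],0,0],[[0.657,-0.955,-0.227],0,0]]' |head -2; done
python3 -m creep '[[[0.657,-0.955,-0.227],0,0],[[0.657,-0.955,-0.227],0,0],[[0.657,-0.955,-0.227],0,0],[[0.72,-0.965,0.195],0,0],[[0.72,-0.965,0.195],0,0],[[0.72,-0.965,0.195],0,0],[[0.72,-0.965,0.195],0,0],[[0.72,-0.965,0.195],0,0]]' |head -2
python3 -m creep '[[[0.72,-0.965,0.195],0,0],[[0.72,-0.965,0.195],0,0],[[0.72,-0.965,0.195],0,0],[[0.72,-0.965,0.195],0,0],[[0.72,-0.965,0.195],0,0],[[0.72,-0.965,0.195],0,0],[[0.72,-0.965,0.195],0,0],[[0.72,-0.965,0.195],0,0]]' |head -2
python3 - <<'E'
from h import *
from sim import *
o,M=st(); z=M[:,2]; print(np.degrees(np.arccos(-z[2])),np.arctan2(z[1],z[0]))
F=np.array([.5335,.3805,.05]); yw=-.868
n=F+np.array([-.055*np.cos(yw),-.055*np.sin(yw),.027])
tcp=n+.019*z; hov=tcp-.10*z
print(hov,tcp,(M.T@(hov-o['position'])/.025).round(2))
E
```

```text
time: 18.28
position: [0.4437, -0.3218, 0.5397]
time: 18.95
position: [0.4273, -0.095, 0.4767]
time: 19.62
position: [0.4352, 0.1164, 0.3679]
time: 20.28
position: [0.4573, 0.3181, 0.2323]
t 20.28 p [0.4573 0.3181 0.2323] x [0.77  0.637 0.011] y [ 0.532 -0.653  0.539] z [ 0.351 -0.41  -0.842] w 0.0857 F [0.7 0.2 0. ] q [ 0.646  0.422  1.448 -0.595  1.287  0.134]
32.63129055561793 -0.8627314137700581
[0.46954409 0.45564561 0.1452148 ] [0.50461378 0.41468446 0.060999  ] [ 3.85 -5.21  0.85]
```

```bash
python3 -m creep '[[[0.72,-0.96,0.15],0,0],[[0.72,-0.96,0.15],0,0],[[0.72,-0.96,0.15],0,0],[[0.72,-0.96,0.15],0,0],[[0.72,-0.96,0.15],0,0],[[0.25,-0.41,0.1],0,0],[[0,0,0],0,0],[[0,0,0],0,0]]' |head -2
python3 - <<'E'
from h import *
from sim import *
o,M=st()
tcp=np.array([.5046,.4147,.061]); print((M.T@(tcp-o['position'])/.025).round(2))
grab('scene','scene3'); grab('top','top3'); crop('scene3',220,120,400,255,4,'c6');crop('top3',130,150,260,260,5,'c7')
E
```

```text
time: 20.95
position: [0.4696, 0.4543, 0.1458]
t 20.95 p [0.4696 0.4543 0.1458] x [0.77  0.638 0.01 ] y [ 0.533 -0.652  0.539] z [ 0.35  -0.41  -0.842] w 0.0855 F [0.2 0.6 0.2] q [ 0.801  0.753  1.134 -0.582  1.355  0.269]
[ 0.04 -0.05  4.  ]
```

View pics/c6.png

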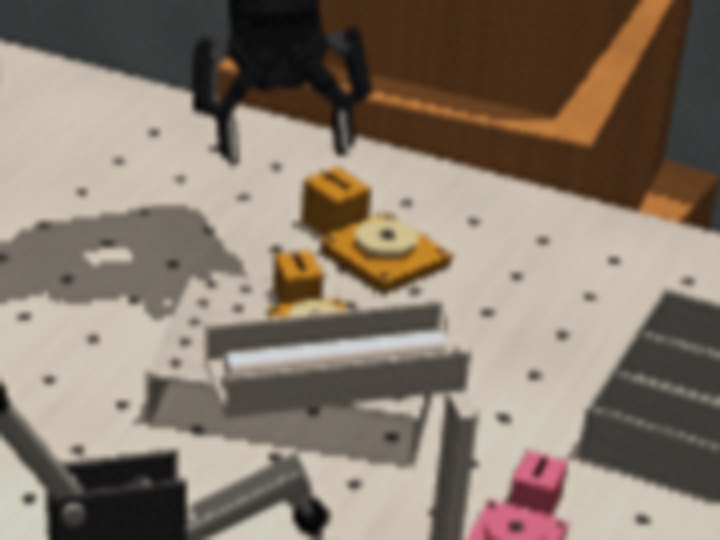

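View pics/c7.png

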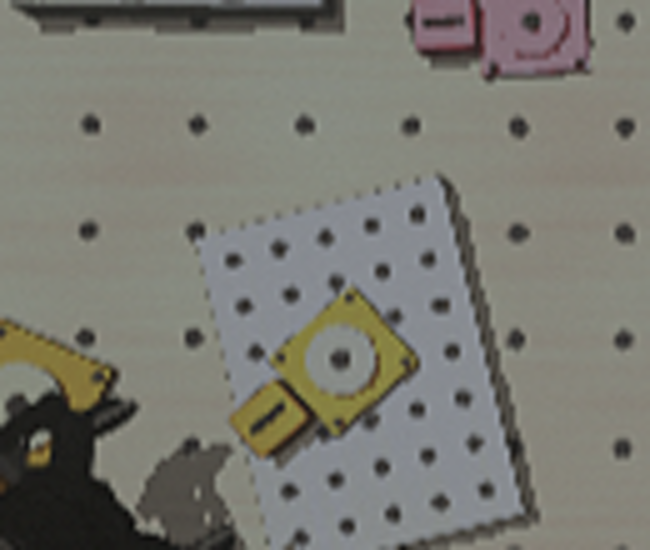

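```bash
python3 -m creep '[[[0,0,0.8],0,0],[[0,0,0.8],0,0],[[0,0,0.8],0,0],[[0,0,0.8],0,0],[[0,-0.05,0.7],0,0],[[0,0,0.1],0,0],[[0,0,0],0,0.3],[[0,0,0],0,0.5]]' ; python3 -m creep '[[[0,0,0],0,1],[[0,0,0],0,1],[[0,0,0],0,1],[[0,0,0],0,1],[[0,0,0],0,1]]'
python3 - <<'E'
from h import *
o,M=st()
E
```

```text
time: 21.72
position: [0.5045, 0.4146, 0.0632]
orientation: [2.445, 0.874, 0.274]
ft_force: [-0.1, 0.4, 0.7]
gripper_width: 0.0639
time: 22.13
position: [0.5044, 0.4151, 0.063]
orientation: [2.445, 0.875, 0.274]
ft_force: [-2.8, 1.3, 6.0]
gripper_width: 0.0333
t 22.13 p [0.5044 0.4151 0.063 ] x [0.77  0.638 0.013] y [ 0.531 -0.653  0.539] z [ 0.353 -0.408 -0.842] w 0.0333 F [-2.8  1.3  6. ] q [ 0.721  0.823  1.238 -0.627  1.167  0.312]
```

```bash
python3 - <<'E'
from h import *
from sim import *
o,M=st(); p=o['position']
a=p+np.array([0,0,.1]); b=cw([-150,0,80])
print(b,(M.T@(a-p)/.025).round(2),(M.T@(b-a)/.025).round(2))
print('ax',(M.T@AX).round(3),'yawtool',np.arctan2(M[1,0],M[0,0])-np.pi/2)
E
```

```text
t 22.13 p [0.5044 0.4151 0.063 ] x [0.77  0.638 0.013] y [ 0.531 -0.653  0.539] z [ 0.353 -0.408 -0.842] w 0.0333 F [-2.8  1.3  6. ] q [ 0.721  0.823  1.238 -0.627  1.167  0.312]
[0.57006108 0.18701292 0.13      ] [ 0.05  2.16 -3.37] [-3.81  6.64  5.76]
ax [0.014 0.842 0.539] yawtool -0.8791725125593426
```

```bash
python3 -m creep '[[[0,0.2,-0.35],0,1],[[0.01,0.49,-0.755],0,1],[[0.01,0.49,-0.755],0,1],[[0.01,0.49,-0.755],0,1],[[0.02,0.49,-0.755],0,1],[[-0.3,0.5,0.4],-0.14,1]]'; python3 -m creep '[[[-0.5,0.88,0.77],0,1],[[-0.5,0.88,0.77],0,1],[[-0.5,0.88,0.77],0,1],[[-0.5,0.88,0.77],0,1],[[-0.5,0.88,0.77],0,1],[[-0.5,0.88,0.77],0,1],[[-0.4,0.7,0.6],0,1],[[0,0,0],0,1]]'; python3 - <<'E'
from h import *
from sim import *
o,M=st(); p=o['position']
print('ax',(M.T@AX).round(3),'yawtool',np.arctan2(M[1,0],M[0,0])-np.pi/2)
def lc(p): d=p-CO; return np.array([d@AX,d@AY,d[2]])*1000
print('local',lc(p))
for n in('top','scene'): grab(n,n+'4')
crop('scene4',180,150,360,290,4,'c8'); crop('top4',200,120,350,270,4,'c9')
E
```

```text
time: 22.63
position: [0.5091, 0.4003, 0.1652]
orientation: [2.44, 0.893, 0.277]
ft_force: [0.6, 0.4, -3.3]
gripper_width: 0.0338
time: 23.3
position: [0.5708, 0.1884, 0.1295]
orientation: [2.439, 0.887, 0.26]
ft_force: [-0.3, -0.9, -4.1]
gripper_width: 0.0329
t 23.3 p [0.5708 0.1884 0.1295] x [0.766 0.643 0.001] y [ 0.541 -0.646  0.539] z [ 0.346 -0.412 -0.843] w 0.0329 F [-0.3 -0.9 -4.1] q [ 0.34   0.545  1.548 -0.67   0.947  0.016]
ax [0.007 0.843 0.539] yawtool -0.8729424442578255
local [-150.59527179    1.46394404   79.49553708]
```

View pics/c8.png

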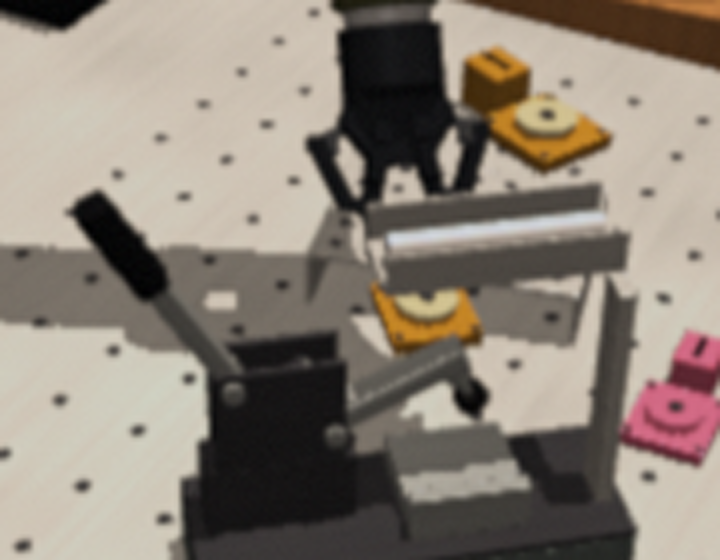

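View pics/c9.png

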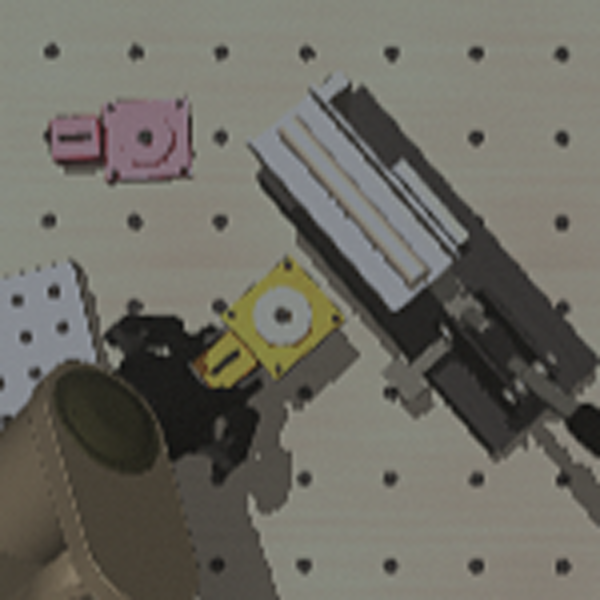

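```bash
python3 - <<'E'
from h import *
from sim import *
from fitf import fitframe
o=bot.get_obs(); M=R.from_rotvec(o['orientation']).as_matrix()
x0=o['position']*1000+AX*45
for z in(114,116.5,119):
    r=fitframe(['top4'],[x0[0],x0[1],-.87],z); F=np.array([r[0][0]/1e3,r[0][1]/1e3,z/1e3]); d=F-CO
    print(z,r,'local',d@AX*1e3,d@AY*1e3,'rel tcp',(F-o['position'])@AX*1e3,(F-o['position'])@AY*1e3)
E
```

```text
114 (array([601.41953915, 151.81714773,  -0.86053043]), 454, 688, np.float64(2.175630704593414)) local -102.87282996007943 1.0609488456298917 rel tcp 50.603714626620274 -2.5056785606156486
116.5 (array([600.03897311, 153.46169966,  -0.82281358]), 574, 691, np.float64(1.9605160536205464)) local -105.01998888463336 1.075855348397381 rel tcp 48.45655570206634 -2.4907720578481554
119 (array([599.1354624 , 154.70439788,  -0.81214444]), 551, 686, np.float64(2.0106535475118354)) local -106.55191292023689 1.1934955931575466 rel tcp 46.92463166646281 -2.3731318130879897
```

```bash
python3 -m creep '[[[0,0,0],0,1]]' >/dev/null; cat >> sim.py <<'E'
def lc(p): d=p-CO; return (np.array([d@AX,d@AY,d[2]])*1000).round(1)
E
python3 - <<'E'
from h import *
from sim import *
o,M=st(); print(lc(o['position']),np.arctan2(M[1,0],M[0,0])-np.pi/2)
for t in ([-47,1,58],[-47,1,43]): print((M.T@(cw(t)-o['position'])/.025).round(2))
E
```

```text
t 23.48 p [0.5705 0.1933 0.1304] x [0.763 0.646 0.004] y [ 0.543 -0.644  0.539] z [ 0.351 -0.409 -0.842] w 0.033 F [-0.5  1.  -3.4] q [ 0.347  0.546  1.544 -0.669  0.948  0.017]
[-154.5    4.4   80.4] -0.8678510063288039
[-0.13  3.14  3.07]
[-0.13  2.82  3.58]
```

```bash
python3 -m creep '[[[-0.03,0.63,0.62],0,1],[[-0.03,0.63,0.62],0,1],[[-0.03,0.63,0.61],0,1],[[-0.03,0.63,0.61],0,1],[[-0.02,0.4,0.4],0,1],[[0,0.15,0.15],0,1],[[0,0,0],0,1],[[0,0,0],0,1]]'; python3 - <<'E'
from h import *
from sim import *
o,M=st(); print(lc(o['position']),np.arctan2(M[1,0],M[0,0])-np.pi/2)
for t in ([-47,1,43],): print((M.T@(cw(t)-o['position'])/.025).round(2))
for n in('scene',): grab(n,n+'5')
crop('scene5',200,180,350,300,5,'c10')
E
```

```text
time: 24.15
position: [0.6358, 0.1112, 0.1083]
orientation: [2.437, 0.893, 0.266]
ft_force: [0.1, 0.2, -4.3]
gripper_width: 0.0332
t 24.15 p [0.6358 0.1112 0.1083] x [0.763 0.647 0.004] y [ 0.543 -0.644  0.539] z [ 0.351 -0.409 -0.842] w 0.0332 F [ 0.1  0.2 -4.3] q [ 0.177  0.616  1.49  -0.671  0.843 -0.118]
[-49.6   0.9  58.3] -0.8674211696655453
[ 0.   -0.24  0.57]
```

View pics/c10.png

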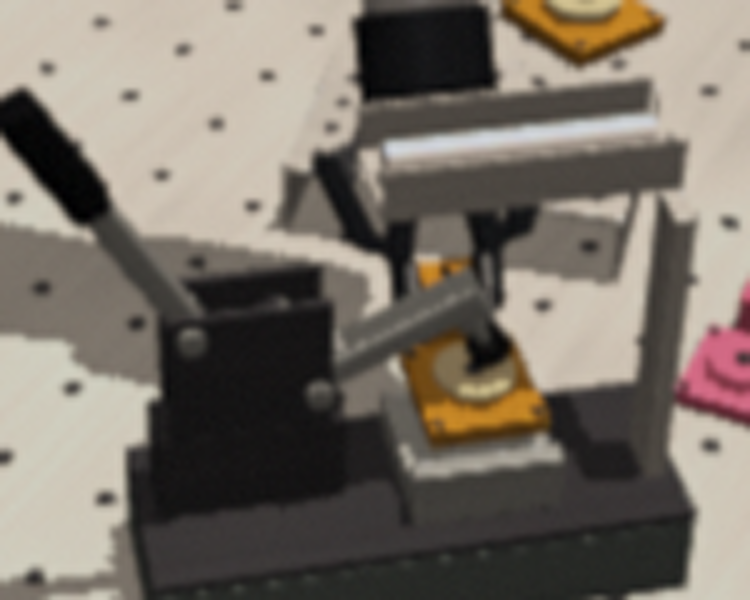

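```bash
python3 -m creep '[[[0,-0.08,0.17],0,1],[[0,-0.08,0.17],0,1],[[0,-0.06,0.13],0,1],[[0,0,0],0,1]]'; python3 - <<'E'
from h import *
from sim import *
o,M=st(); print(lc(o['position']))
grab('scene','scene6'); crop('scene6',260,210,330,280,9,'c11')
from fitf import fitframe
for z in(78,80,82,84):
    r=fitframe(['scene6'],[666,73,-.866],z); d=np.array([r[0][0]/1e3,r[0][1]/1e3,.08])-CO; print(z,r,d@AX*1e3,d@AY*1e3)
E
```

```text
time: 24.53
position: [0.6367, 0.109, 0.0942]
orientation: [2.438, 0.893, 0.264]
ft_force: [-0.2, -0.2, -5.5]
gripper_width: 0.0333
t 24.53 p [0.6367 0.109  0.0942] x [0.763 0.646 0.002] y [ 0.544 -0.644  0.538] z [ 0.349 -0.41  -0.843] w 0.0333 F [-0.2 -0.2 -5.5] q [ 0.173  0.636  1.498 -0.686  0.822 -0.099]
[-47.4   0.2  44.2]
78 (array([676.0888365 ,  60.64570997,  -0.98268547]), 357, 1021, np.float64(2.4476029170243625)) 14.951959941840807 -1.1871424277743685
80 (array([675.92872025,  64.76883171,  -0.92855594]), 462, 983, np.float64(2.423320650166207)) 11.708737813677113 1.3637947201545062
82 (array([675.47819957,  65.94070637,  -0.92533203]), 530, 956, np.float64(1.906790610958991)) 10.524395305865067 1.7804383630787342
84 (array([674.75185608,  66.59427406,  -0.95618943]), 526, 937, np.float64(1.8004758808914847)) 9.555897068206535 1.6510677345032325
```

View pics/c11.png

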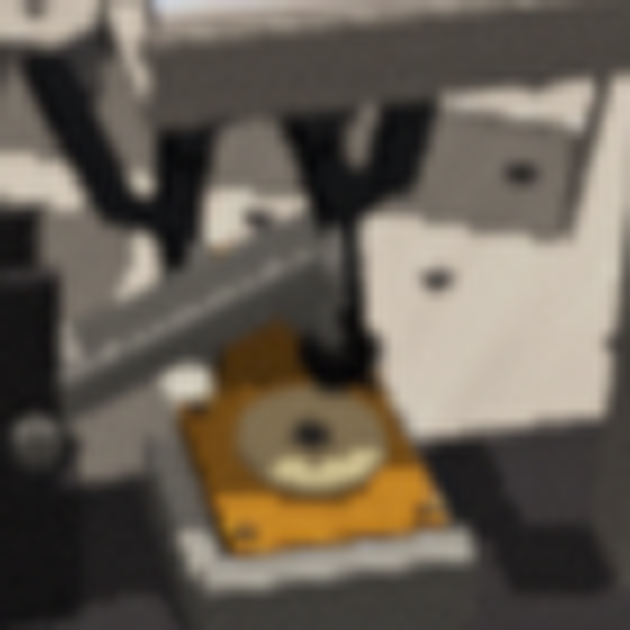

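```bash
cat > ovl.py <<'E'
from h import *
from sim import *
import sys
def ovl(tag,out,fx=0,fy=0,fz=30,dy=0,win=(260,210,330,280),K=9):
    d=load(tag); im=cv2.resize(d['image'],None,fx=K,fy=K,interpolation=cv2.INTER_CUBIC)
    def box(b,col):
        pts=[proj(d,cw([b[i&1],b[2+(i>>1&1)],b[4+(i>>2&1)]]))*K+K/2 for i in range(8)]
        for i in range(8):
            for k in(1,2,4):
                if not i&k: cv2.line(im,tuple(int(v) for v in pts[i]),tuple(int(v) for v in pts[i|k]),col,1)
    box((fx-35,fx+35,fy-32,fy+32,fz,fz+12),(255,0,0)); box((35,45,-40,40,0,42),(0,255,0)); box((-35,35,-40,40,0,30),(0,255,255))
    cv2.imwrite(f'pics/{out}.png',im[win[1]*K:win[3]*K,win[0]*K:win[2]*K])
E
python3 -c "
from ovl import *
ovl('scene6','c12')"
```

```text
(no output)
```

View pics/c12.png

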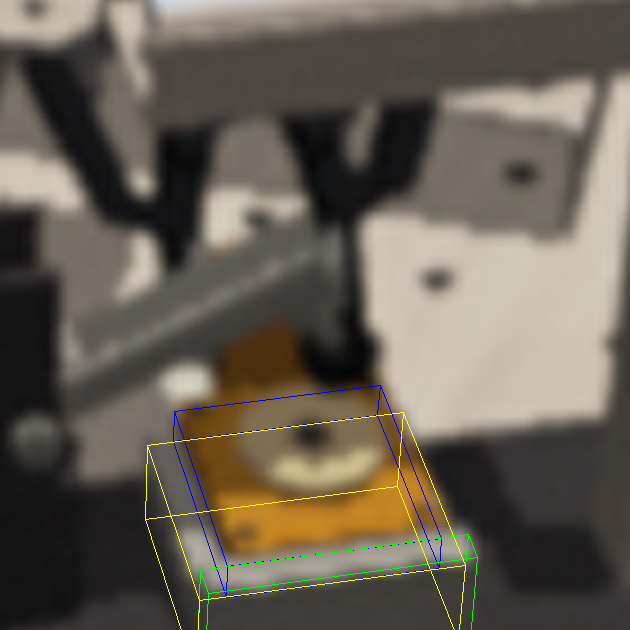

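```bash
python3 -m creep '[[[0,-0.03,0.05],0,1],[[0,0,0],0,1],[[0,0,0],0,1]]'; python3 -m creep '[[[0,0.05,0.03],0,1],[[0,0.05,0.03],0,1],[[0,0,0],0,1],[[0,0,0],0,1]]'; python3 - <<'E'
from h import *
from sim import *
o,M=st(); print(lc(o['position']))
E
```

```text
time: 24.83
position: [0.6374, 0.1089, 0.094]
orientation: [2.437, 0.892, 0.266]
ft_force: [-0.2, 0.1, -4.3]
gripper_width: 0.0331
time: 25.17
position: [0.6387, 0.1079, 0.0938]
orientation: [2.439, 0.893, 0.266]
ft_force: [-5.5, 8.0, -2.7]
gripper_width: 0.0333
t 25.17 p [0.6387 0.1079 0.0938] x [0.763 0.647 0.004] y [ 0.543 -0.645  0.538] z [ 0.351 -0.408 -0.843] w 0.0333 F [-5.5  8.  -2.7] q [ 0.17   0.638  1.495 -0.684  0.818 -0.102]
[-45.3   1.   43.8]
```

```bash
python3 -m creep '[[[0,-0.03,0.0],0,1],[[0,-0.03,0.04],0,1],[[0,0,0],0,1],[[0,0,0],0,1]]'; python3 -m creep '[[[0,-0.02,0.03],0,1],[[0,0,0],0,1],[[0,0,0],0,1]]'; python3 - <<'E'
from h import *
from sim import *
o,M=st(); print(lc(o['position']))
grab('scene','scene7')
from ovl import ovl
ovl('scene7','c13')
E
```

```text
time: 25.5
position: [0.6387, 0.1081, 0.0931]
orientation: [2.438, 0.892, 0.268]
ft_force: [-6.1, 7.0, 1.9]
gripper_width: 0.0331
time: 25.75
position: [0.6387, 0.1081, 0.093]
orientation: [2.437, 0.891, 0.268]
ft_force: [-9.9, 7.9, 6.5]
gripper_width: 0.0332
t 25.75 p [0.6387 0.1081 0.093 ] x [0.763 0.646 0.005] y [ 0.542 -0.644  0.54 ] z [ 0.352 -0.409 -0.842] w 0.0332 F [-9.9  7.9  6.5] q [ 0.171  0.639  1.496 -0.688  0.816 -0.096]
[-45.4   1.2  43. ]
```

View pics/c13.png

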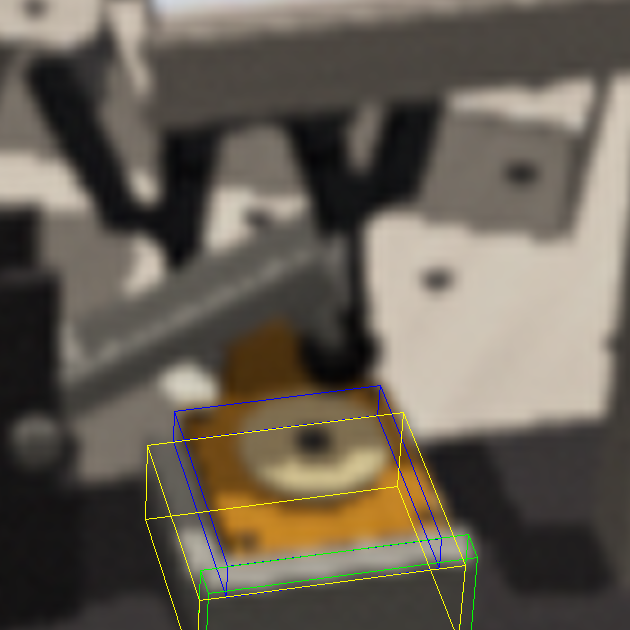

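```bash
python3 -m creep '[[[0,-0.02,-0.03],0,1],[[0,0,0],0,1],[[0,0,0],0,0.5],[[0,0,0],0,0.3],[[0,0,0],0,0.1],[[0,0,0],0,0],[[0,0,0],0,0],[[0,0,0],0,0]]'; python3 - <<'E'
from h import *
from sim import *
o,M=st(); print(lc(o['position']))
grab('scene','scene8'); grab('top','top8')
from ovl import ovl
ovl('scene8','c14')
E
```

```text
time: 26.47
position: [0.6383, 0.1078, 0.0918]
orientation: [2.437, 0.892, 0.266]
ft_force: [-0.0, -1.2, 1.0]
gripper_width: 0.085
t 26.47 p [0.6383 0.1078 0.0918] x [0.763 0.646 0.004] y [ 0.543 -0.644  0.539] z [ 0.351 -0.41  -0.842] w 0.085 F [-0.  -1.2  1. ] q [ 0.17   0.641  1.497 -0.689  0.816 -0.096]
[-45.4   0.6  41.8]
```

View pics/c14.png

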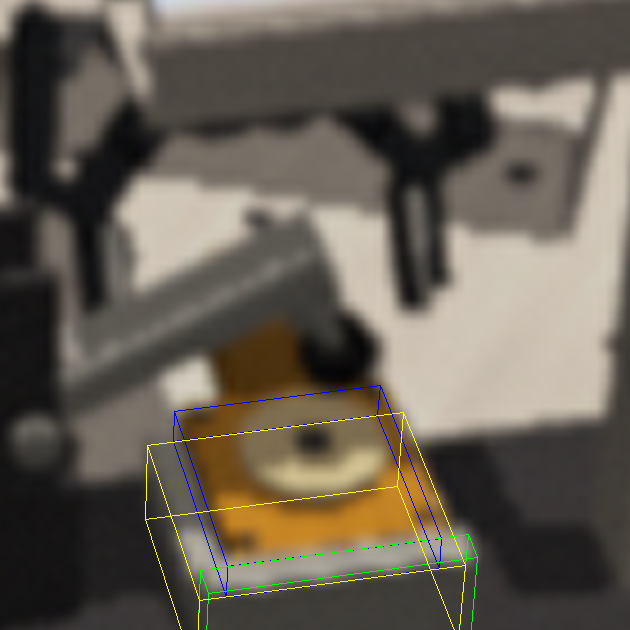

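```bash
python3 - <<'E'
from h import *
from sim import *
o,M=st(); p=o['position']
T=R.from_rotvec(o['orientation'])
q=np.array(o['q'])
w=[([-110,0,143],6),([-110,-10,290],7),([9,-165,285],8)]
for a,n in w:
    t=cw(a); v=M.T@(t-p)/.025; q,e=ik(q,t,T); print(a,(v).round(2),(v/n).round(3),q.round(2),abs(e).max().round(2)); p=t
print('handle')
for f in(60,52,45,37,30,22,15,8,0,-4):
    r=np.radians(f); u=np.array([-np.cos(r),np.sin(r)]); n=np.array([np.sin(r),np.cos(r)])
    c=np.array([-150,127])+122*u+11*n; t=cw([9,c[0]+14.5,c[1]+6]); v=M.T@(t-p)/.025; q,e=ik(q,t,T); print(f,c.round(1),v.round(2),q.round(2),abs(e).max().round(2)); p=t
E
```

```text
t 26.57 p [0.6382 0.1078 0.0918] x [0.763 0.646 0.004] y [ 0.543 -0.644  0.539] z [ 0.351 -0.41  -0.842] w 0.0852 F [ 0.5  0.5 -0.4] q [ 0.17   0.641  1.497 -0.689  0.816 -0.096]
[-110, 0, 143] [-0.01  0.01 -4.8 ] [-0.002  0.002 -0.8  ] [ 0.27  0.48  1.46 -0.61  1.02 -0.15] 0.0
[-110, -10, 290] [-0.38  3.17 -4.95] [-0.054  0.453 -0.707] [ 0.26  0.36  1.26 -0.53  1.3  -0.35] 0.0
[9, -165, 285] [-6.19  3.93  2.73] [-0.774  0.491  0.341] [-0.12  0.13  1.56 -0.43  1.06 -0.68] 0.0
handle
60 [-201.5  238.2] [-0.88 -0.88  1.37] [-0.15  0.11  1.68 -0.45  0.94 -0.66] 0.0
52 [-216.4  229.9] [-0.6  -0.18  0.28] [-0.18  0.09  1.73 -0.45  0.91 -0.68] 0.0
45 [-228.5  221. ] [-0.48 -0.19  0.3 ] [-0.2   0.08  1.77 -0.44  0.88 -0.69] 0.0
37 [-240.8  209.2] [-0.49 -0.25  0.4 ] [-0.23  0.07  1.81 -0.44  0.84 -0.7 ] 0.0
30 [-250.2  197.5] [-0.38 -0.25  0.39] [-0.25  0.06  1.85 -0.45  0.8  -0.7 ] 0.0
22 [-259.   182.9] [-0.36 -0.31  0.49] [-0.27  0.06  1.89 -0.46  0.75 -0.7 ] 0.0
15 [-265.   169.2] [-0.24 -0.29  0.46] [-0.28  0.07  1.93 -0.47  0.71 -0.69] 0.0
8 [-269.3  154.9] [-0.17 -0.31  0.48] [-0.29  0.08  1.95 -0.49  0.67 -0.67] 0.0
0 [-272.  138.] [-0.11 -0.36  0.57] [-0.3   0.1   1.98 -0.51  0.63 -0.64] 0.0
-4 [-272.5  129.5] [-0.02 -0.18  0.29] [-0.3   0.11  2.   -0.53  0.61 -0.62] 0.0
```

```bash
python3 -m creep '[[[0,0,-0.6],0,0],[[0,0,-0.8],0,0],[[0,0,-0.8],0,0],[[0,0,-0.8],0,0],[[0,0,-0.9],0,0],[[0,0,-0.9],0,0],[[-0.05,0.45,-0.7],0,0],[[-0.05,0.45,-0.7],0,0]]'; python3 - <<'E'
from h import *
from sim import *
o,M=st(); print(lc(o['position']))
grab('scene','scene9'); grab('top','top9')
from ovl import ovl
ovl('scene9','c15')
E
```

```text
time: 27.23
position: [0.5932, 0.1563, 0.2365]
orientation: [2.437, 0.894, 0.267]
ft_force: [1.0, -0.5, -0.4]
gripper_width: 0.0853
t 27.23 p [0.5932 0.1563 0.2365] x [0.762 0.648 0.004] y [ 0.544 -0.643  0.539] z [ 0.352 -0.408 -0.842] w 0.0853 F [ 1.  -0.5 -0.4] q [ 0.271  0.432  1.421 -0.58   1.098 -0.212]
[-111.6   -2.2  186.5]
```

View pics/c15.png

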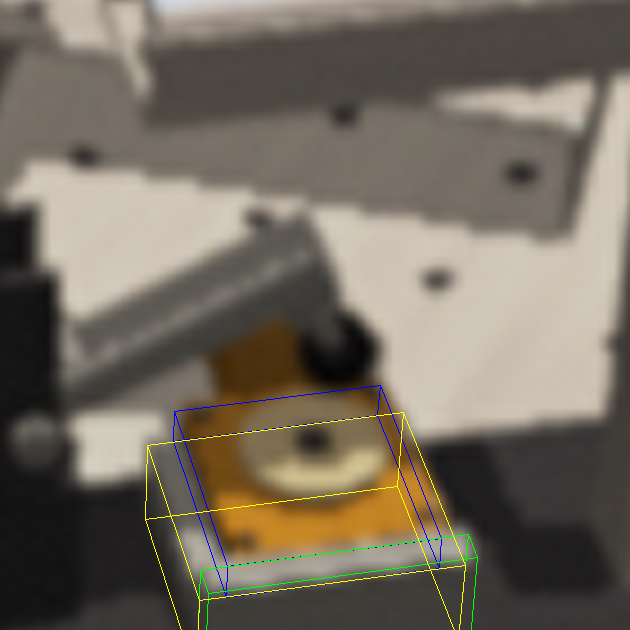

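```bash
python3 -m creep '[[[-0.05,0.45,-0.7],0,1],[[-0.05,0.45,-0.7],0,1],[[-0.05,0.45,-0.7],0,1],[[-0.05,0.45,-0.7],0,1],[[-0.05,0.45,-0.7],0,1],[[-0.5,0.3,0],0,1],[[-0.77,0.49,0.34],0,1],[[-0.77,0.49,0.34],0,1]]'; python3 - <<'E'
from h import *
from sim import *
o,M=st(); print(lc(o['position'])); t=cw([9,-165,285]);print((M.T@(t-o['position'])/.025).round(2))
E
```

```text
time: 28.0
position: [0.5729, 0.0904, 0.3413]
orientation: [2.437, 0.894, 0.267]
ft_force: [-0.4, -0.3, 0.9]
gripper_width: -0.0002
t 28.0 p [0.5729 0.0904 0.3413] x [0.762 0.648 0.004] y [ 0.544 -0.643  0.539] z [ 0.352 -0.409 -0.842] w -0.0002 F [-0.4 -0.3  0.9] q [ 0.158  0.264  1.382 -0.511  1.218 -0.434]
[-74.5 -60.5 291.3]
[-4.18  2.69  2.  ]
```

```bash
python3 -m creep '[[[-0.75,0.45,0.33],0,1],[[-0.75,0.45,0.33],0,1],[[-0.75,0.45,0.33],0,1],[[-0.75,0.45,0.33],0,1],[[-0.7,0.45,0.33],0,1],[[-0.2,0.2,0.15],0,1],[[0,0,0],0,1]]'; python3 - <<'E'
from h import *
from sim import *
o,M=st(); print(lc(o['position'])); t=cw([9,-187,250]);print((M.T@(t-o['position'])/.025).round(2))
grab('scene','scene10'); crop('scene10',170,150,330,290,5,'c16'); grab('top','top10');crop('top10',260,150,400,270,5,'c17')
E
```

```text
time: 28.58
position: [0.5478, -0.0317, 0.336]
orientation: [2.438, 0.889, 0.265]
ft_force: [-0.5, 0.2, 0.2]
gripper_width: 0.0004
t 28.58 p [ 0.5478 -0.0317  0.336 ] x [0.764 0.645 0.004] y [ 0.542 -0.645  0.539] z [ 0.35  -0.41  -0.842] w 0.0004 F [-0.5  0.2  0.2] q [-0.095  0.135  1.552 -0.443  1.067 -0.655]
[   2.1 -158.7  286. ]
[-1.14 -0.54  1.36]
```

View pics/c16.png

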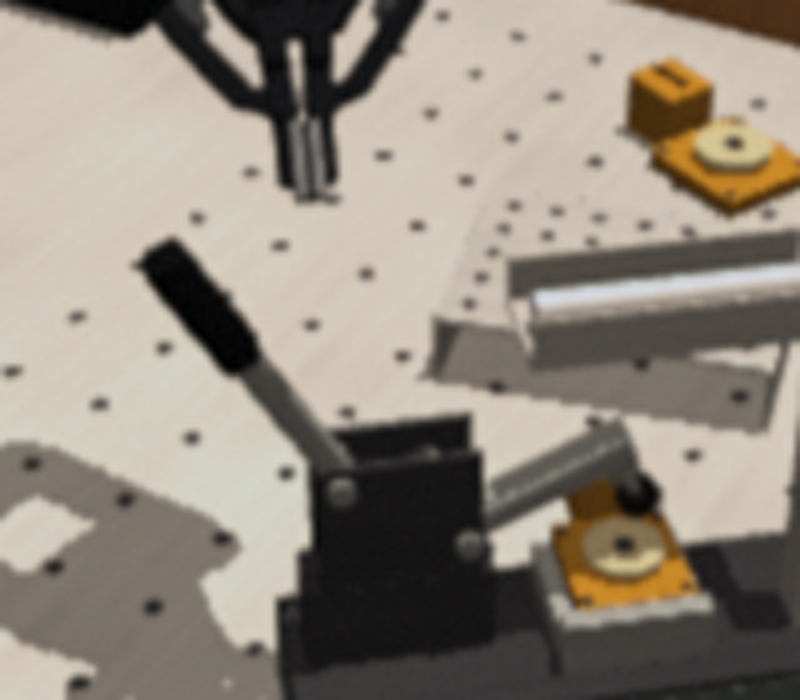

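View pics/c17.png

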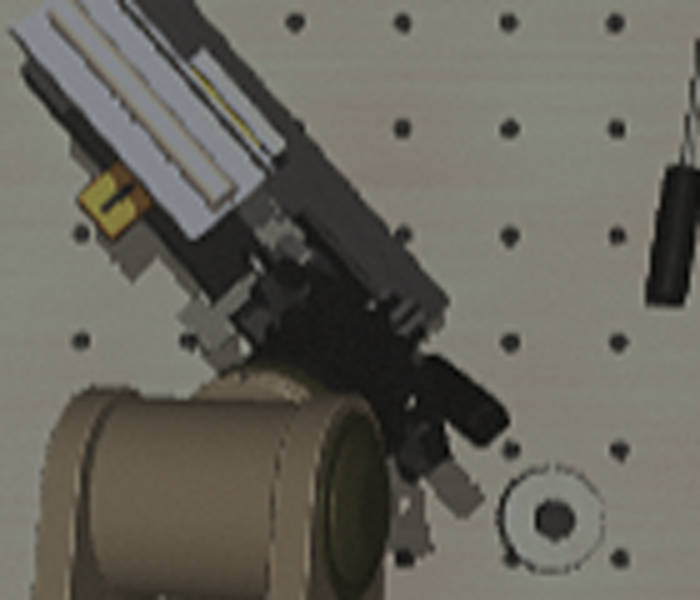

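```bash
python3 - <<'E'
from h import *
from sim import *
o,M=st(); p=o['position']
for f in(66,60,52,45,37,30,22,15,8,0,-4.5):
    r=np.radians(f); u=np.array([-np.cos(r),np.sin(r)]); n=np.array([np.sin(r),np.cos(r)])
    c=np.array([-150,127])+134*u+11*n; a=np.array([9,c[0]+14.5,c[1]+6]); t=cw(a); v=M.T@(t-p)/.025; print(f,a.round(1),v.round(2)); p=t
E
```

```text
t 28.68 p [ 0.5483 -0.03    0.336 ] x [0.763 0.646 0.004] y [ 0.543 -0.644  0.539] z [ 0.351 -0.409 -0.842] w 0.0 F [ 0.3  1.1 -0.4] q [-0.092  0.136  1.551 -0.443  1.067 -0.654]
66 [   9.  -180.   259.9] [-0.91 -0.29  1.05]
60 [   9.  -193.   254.5] [-0.52 -0.11  0.18]
52 [   9.  -209.3  245.4] [-0.66 -0.2   0.31]
45 [   9.  -222.5  235.5] [-0.53 -0.21  0.33]
37 [   9.  -235.9  222.4] [-0.54 -0.28  0.44]
30 [   9.  -246.   209.5] [-0.41 -0.28  0.43]
22 [   9.  -255.6  193.4] [-0.39 -0.35  0.54]
15 [   9.  -262.1  178.3] [-0.26 -0.32  0.51]
8 [   9.  -266.7  162.5] [-0.19 -0.34  0.53]
0 [   9.  -269.5  144. ] [-0.12 -0.4   0.62]
-4.5 [   9.  -269.9  133.5] [-0.02 -0.23  0.36]
```

```bash
python3 -m creep '[[[-0.46,-0.15,0.52],0,1],[[-0.45,-0.14,0.53],0,1],[[-0.52,-0.11,0.18],0,1],[[-0.66,-0.2,0.31],0,1],[[-0.53,-0.21,0.33],0,1],[[0,0,0],0,1]]'; python3 - <<'E'
from h import *
from sim import *
o,M=st(); print(lc(o['position']))
grab('scene','scene11'); crop('scene11',170,150,330,290,5,'c18')
E
```

```text
time: 29.18
position: [0.5024, -0.0786, 0.2839]
orientation: [2.439, 0.893, 0.263]
ft_force: [-1.2, 0.2, -0.5]
gripper_width: -0.0002
t 29.18 p [ 0.5024 -0.0786  0.2839] x [0.763 0.646 0.002] y [ 0.544 -0.644  0.537] z [ 0.348 -0.409 -0.843] w -0.0002 F [-1.2  0.2 -0.5] q [-0.222  0.054  1.778 -0.429  0.885 -0.722]
[   8.4 -223.8  233.9]
```

View pics/c18.png

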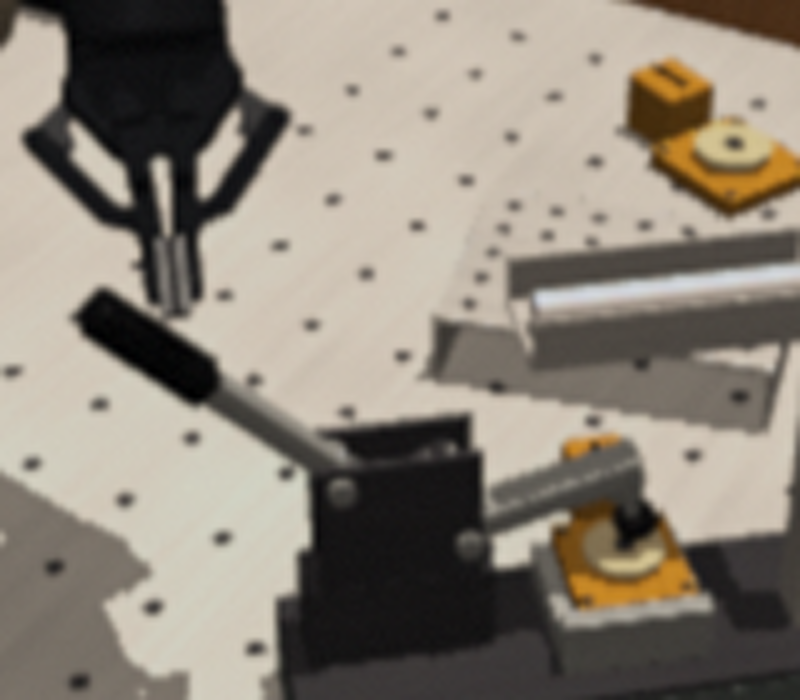

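```bash
python3 -m creep '[[[-0.54,-0.28,0.44],0,1],[[-0.41,-0.28,0.43],0,1],[[-0.39,-0.35,0.54],0,1],[[-0.26,-0.32,0.51],0,1],[[0,0,0],0,1]]'; python3 -m creep '[[[-0.19,-0.34,0.53],0,1],[[-0.12,-0.4,0.62],0,1],[[0,0,0],0,1]]'; python3 - <<'E'
from h import *
from sim import *
o,M=st(); print(lc(o['position']))
E
```

```text
time: 29.65
position: [0.4736, -0.1044, 0.2278]
orientation: [2.437, 0.893, 0.266]
ft_force: [-0.0, -0.1, 4.6]
gripper_width: 0.0005
time: 29.9
position: [0.467, -0.1088, 0.1922]
orientation: [2.44, 0.894, 0.262]
ft_force: [-0.7, 0.6, -1.1]
gripper_width: -0.0003
t 29.9 p [ 0.467  -0.1088  0.1922] x [0.763 0.646 0.002] y [ 0.545 -0.645  0.536] z [ 0.348 -0.408 -0.844] w -0.0003 F [-0.7  0.6 -1.1] q [-0.325  0.078  2.012 -0.5    0.613 -0.678]
[   8.4 -270.2  142.2]
```

```bash
python3 -m creep '[[[0,-0.1,0.16],0,1],[[0,-0.1,0.16],0,1],[[0,0,0],0,1]]'; python3 - <<'E'
from h import *
from sim import *
o,M=st(); print(lc(o['position']))
grab('scene','scene12'); crop('scene12',170,150,330,290,5,'c19')
E
```

```text
time: 30.15
position: [0.4688, -0.1095, 0.1862]
orientation: [2.435, 0.892, 0.269]
ft_force: [-1.8, 3.5, 6.4]
gripper_width: -0.0001
t 30.15 p [ 0.4688 -0.1095  0.1862] x [0.762 0.647 0.005] y [ 0.542 -0.643  0.542] z [ 0.354 -0.41  -0.841] w -0.0001 F [-1.8  3.5  6.4] q [-0.325  0.089  2.021 -0.52   0.588 -0.655]
[  10.1 -269.3  136.2]
```

View pics/c19.png

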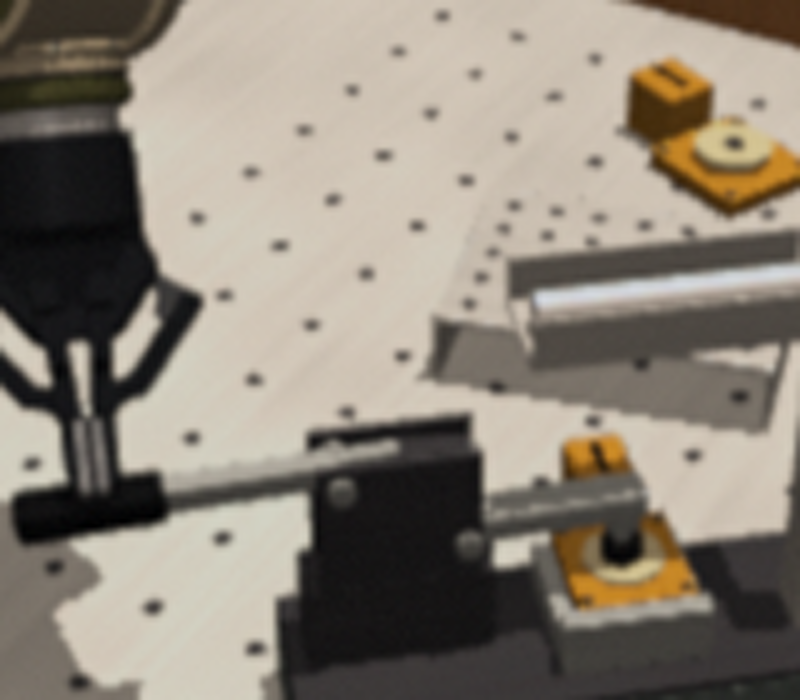

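```bash
python3 -m creep '[[[0,0,-0.6],0,1],[[0,0,-0.8],0,1],[[0,0,-0.8],0,1],[[0,0,-0.4],0,1],[[0,0,0],0,1],[[0,0,0],0,1],[[0,0,0],0,1]]'; python3 - <<'E'
from h import *
from sim import *
o,M=st(); p=o['position'];print(lc(p))
for a in([-87,-90,139],[-54.5,-90,92]):
    t=cw(a); print(a,(M.T@(t-p)/.025).round(2)); p=t
grab('scene','scene13'); crop('scene13',170,190,330,290,5,'c20'); crop('scene13',270,220,320,280,12,'c21')
E
```

```text
time: 30.78
position: [0.4449, -0.0831, 0.239]
orientation: [2.438, 0.892, 0.265]
ft_force: [1.0, -0.1, -0.9]
gripper_width: 0.0003
t 30.78 p [ 0.4449 -0.0831  0.239 ] x [0.763 0.646 0.003] y [ 0.543 -0.644  0.539] z [ 0.35  -0.409 -0.842] w 0.0003 F [ 1.  -0.1 -0.9] q [-0.273 -0.039  1.996 -0.456  0.75  -0.706]
[ -25.5 -270.4  189. ]
[-87, -90, 139] [ 7.2  -3.18  0.37]
[-54.5, -90, 92] [-0.    0.08  2.28]
```

View pics/c20.png

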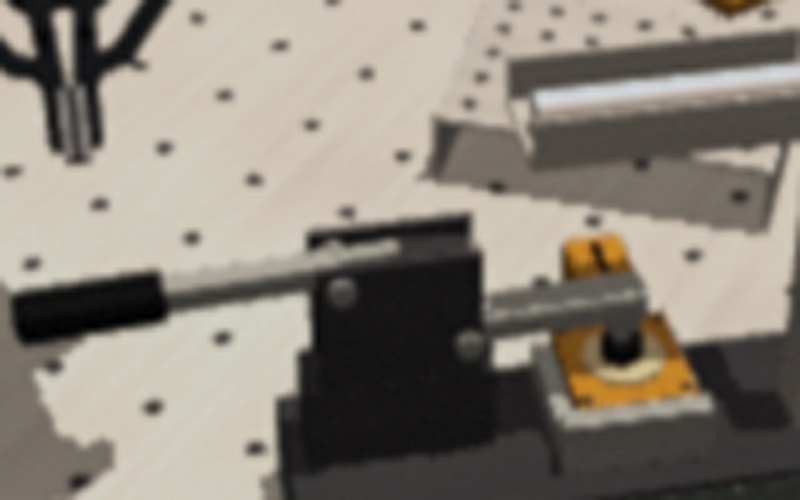

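View pics/c21.png

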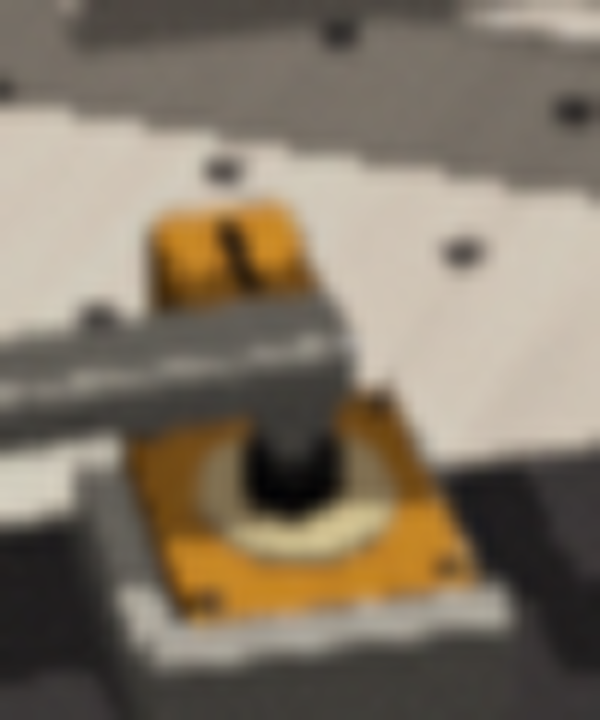

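```bash
python3 -m creep '[[[0.5,-0.2,0],0,1],[[0.9,-0.4,0.05],0,1],[[0.9,-0.4,0.05],0,1],[[0.9,-0.4,0.05],0,1],[[0.9,-0.4,0.05],0,1],[[0.9,-0.4,0.05],0,1],[[0.9,-0.4,0.05],0,1],[[0.9,-0.4,0.05],0,1]]';python3 -m creep '[[[0.4,-0.18,0.02],0,1],[[0,0,0],0,1]]' >/dev/null; python3 - <<'E'
from h import *
from sim import *
o,M=st(); p=o['position'];print(lc(p))
for a in([-54.5,-90,95],):
    t=cw(a); print(a,(M.T@(t-p)/.025).round(2)); p=t
grab('top','top14'); grab('scene','scene14'); crop('top14',280,170,360,250,8,'c22'); crop('scene14',170,150,330,290,5,'c23')
# lever tip check from depth
d=load('top14')
P,C,U=cloud(d); L=np.stack([(P-CO)@AX,(P-CO)@AY,P[:,2]-.05],1)*1000
m=(L[:,0]>-85)&(L[:,0]<-45)&(abs(L[:,1]+90)<20)&(L[:,2]>20)&(L[:,2]<110); print(m.sum(),L[m].mean(0),U[m].mean(0)); 
for l in L[m][::4]: print(l.round(0),end=' ')
E
```

```text
time: 31.5
position: [0.5373, 0.0724, 0.1909]
orientation: [2.438, 0.892, 0.264]
ft_force: [0.3, -0.9, -0.1]
gripper_width: -0.0003
t 31.67 p [0.5426 0.0818 0.1878] x [0.762 0.648 0.002] y [ 0.545 -0.643  0.538] z [ 0.349 -0.409 -0.843] w -0.0001 F [ 0.9  0.1 -0.8] q [ 0.15   0.323  1.717 -0.633  0.883 -0.198]
[-87.7 -89.2 137.8]
[-54.5, -90, 95] [-0.03  0.2   2.16]
87 [-62.04798459 -91.85612863  83.66174594] [301.45977011 213.64367816]
[-54. -76.  77.] [-47. -86.  76.] [-56. -83.  81.] [-46. -90.  72.] [-60. -83.  82.] [-51. -91.  75.] [-70. -80.  95.] [-60. -87.  78.] [-50. -95.  79.] [-69. -84.  91.] [-60. -92.  88.] [-73. -84.  89.] [-64. -92.  81.] [ -52. -101.   82.] [-65. -94.  79.] [ -57. -102.   83.] [-70. -94.  88.] [ -61. -102.   85.] [-72. -97.  87.] [ -63. -104.   83.] [ -69. -103.   87.] [ -72. -105.   90.]
```

View pics/c22.png

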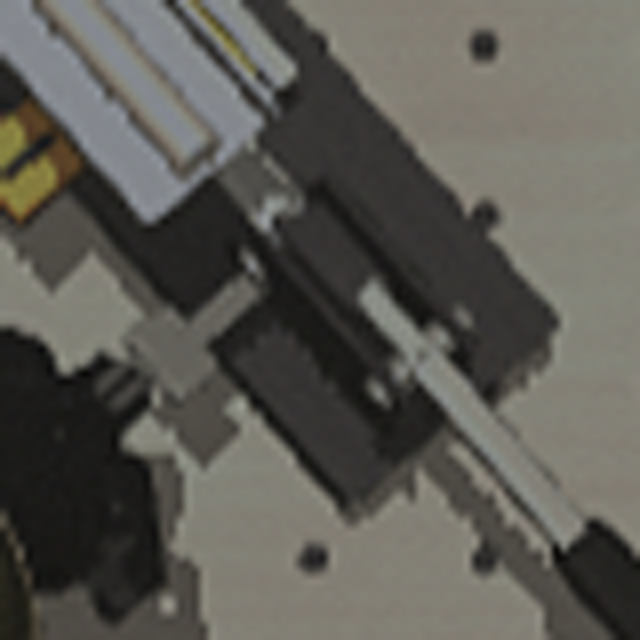

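View pics/c23.png

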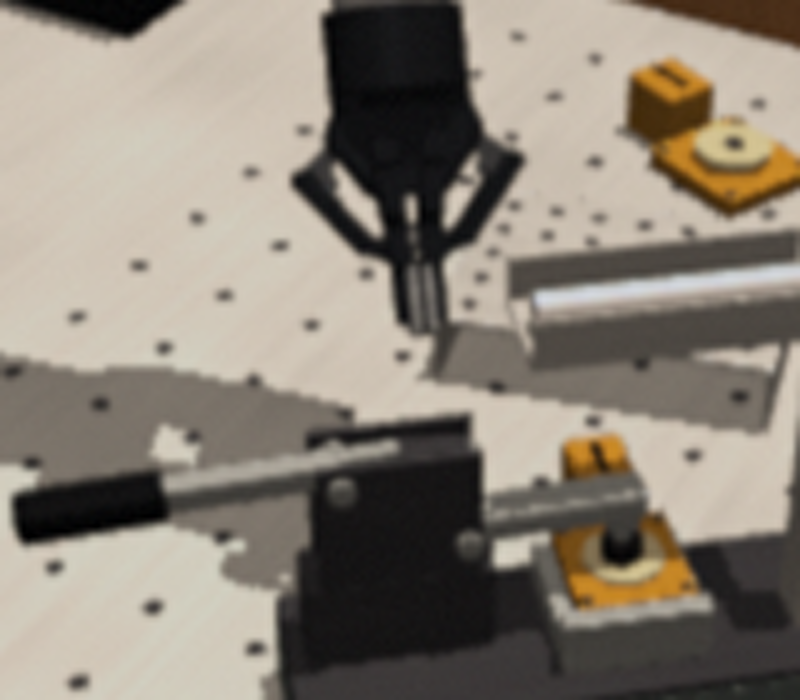

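```bash
python3 -m creep '[[[-0.03,0.03,0.7],0,1],[[-0.03,0.03,0.8],0,1],[[0,0.03,0.6],0,1],[[0,0,0],0,1],[[0,0,0],0,1]]'; python3 - <<'E'
from h import *
from sim import *
o,M=st(); p=o['position'];print(lc(p))
E
```

```text
time: 32.18
position: [0.5602, 0.0557, 0.1467]
orientation: [2.438, 0.89, 0.264]
ft_force: [-0.4, -0.3, 0.0]
gripper_width: 0.0001
t 32.18 p [0.5602 0.0557 0.1467] x [0.764 0.645 0.003] y [ 0.542 -0.645  0.539] z [ 0.35  -0.41  -0.842] w 0.0001 F [-0.4 -0.3  0. ] q [ 0.092  0.394  1.74  -0.678  0.779 -0.17 ]
[-56.4 -92.6  96.7]
```

Press down in small steps.

```bash
python3 -m creep '[[[0,-0.086,0.135],0,1],[[0,-0.086,0.135],0,1],[[0,0,0],0,1]]';  python3 -m creep '[[[0,-0.086,0.135],0,1],[[0,-0.086,0.135],0,1],[[0,0,0],0,1]]'; python3 - <<'E'
from h import *
from sim import *
o,M=st(); p=o['position'];print(lc(p))
grab('scene','scene15'); crop('scene15',170,150,330,290,5,'c24')
E
```

```text
time: 32.43
position: [0.561, 0.0569, 0.1393]
orientation: [2.436, 0.892, 0.268]
ft_force: [-0.6, -1.3, 3.7]
gripper_width: 0.0003
time: 32.68
position: [0.5608, 0.0571, 0.1308]
orientation: [2.437, 0.892, 0.267]
ft_force: [-0.0, -0.7, -0.3]
gripper_width: -0.0001
t 32.68 p [0.5608 0.0571 0.1308] x [0.763 0.647 0.004] y [ 0.543 -0.644  0.54 ] z [ 0.352 -0.409 -0.842] w -0.0001 F [-0.  -0.7 -0.3] q [ 0.095  0.418  1.753 -0.704  0.749 -0.134]
[-57.1 -91.3  80.8]
```

View pics/c24.png

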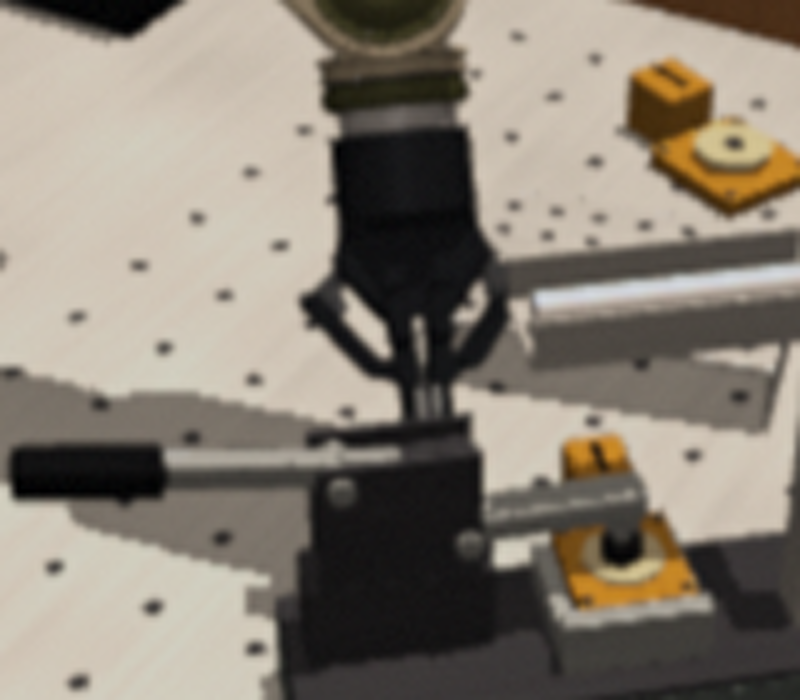

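```bash
python3 -m creep '[[[0,0,0],0,1],[[0,0,0],0,1],[[0,0,0],0,1]]'; python3 - <<'E'
from h import *
grab('scene','scene16'); crop('scene16',170,150,330,290,5,'c25')
E
```

```text
time: 32.98
position: [0.5607, 0.0568, 0.1305]
orientation: [2.437, 0.892, 0.266]
ft_force: [0.1, 0.2, 0.1]
gripper_width: -0.0001
```

View pics/c25.png

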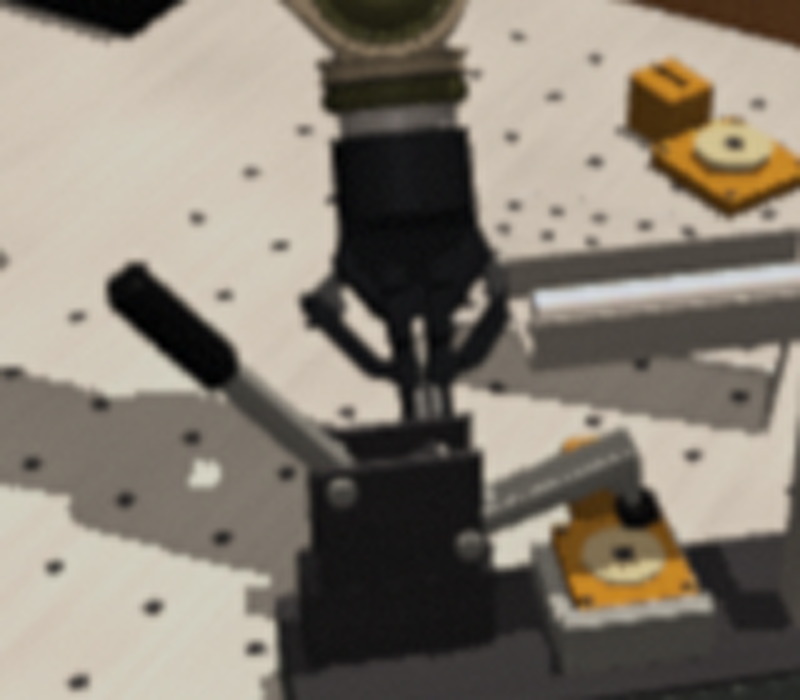

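Clamp is springing open, with the handle at about (170,330) in the crop and the pad lifting off the flange. I'll back the tool away along its own axis and look again.

```bash
python3 -m creep '[[[0,0,-0.6],0,1],[[0,0,-0.8],0,1],[[0,0,-0.8],0,1],[[0,0,-0.8],0,1],[[0,0,-0.8],0,1],[[0,0,-0.6],0,1],[[0,0,0],0,1],[[0,0,0],0,1]]'; python3 -m creep '[[[0,0,0],0,1],[[0,0,0],0,1],[[0,0,0],0,1],[[0,0,0],0,1]]' | head -1; python3 - <<'E'
from h import *
grab('scene','scene17'); crop('scene17',170,150,330,290,5,'c26'); grab('top','top17')
from ovl import ovl
ovl('scene17','c27',fz=30)
a,b=load('top0'),load('top17'); d=load('top17')
for u,v in [(441,220),(395,197),(370,253)]: print(pt(a,u,v).round(3),pt(d,u,v).round(3))
E
```

```text
time: 33.7
position: [0.5222, 0.1019, 0.2232]
orientation: [2.437, 0.892, 0.267]
ft_force: [-1.3, -0.2, -0.5]
gripper_width: 0.0
time: 34.03
[ 0.545 -0.396  0.009] [ 0.545 -0.398  0.005]
[ 0.618 -0.245  0.023] [ 0.618 -0.243  0.03 ]
[ 0.438 -0.161  0.033] [ 0.439 -0.161  0.035]
```

View pics/c26.png

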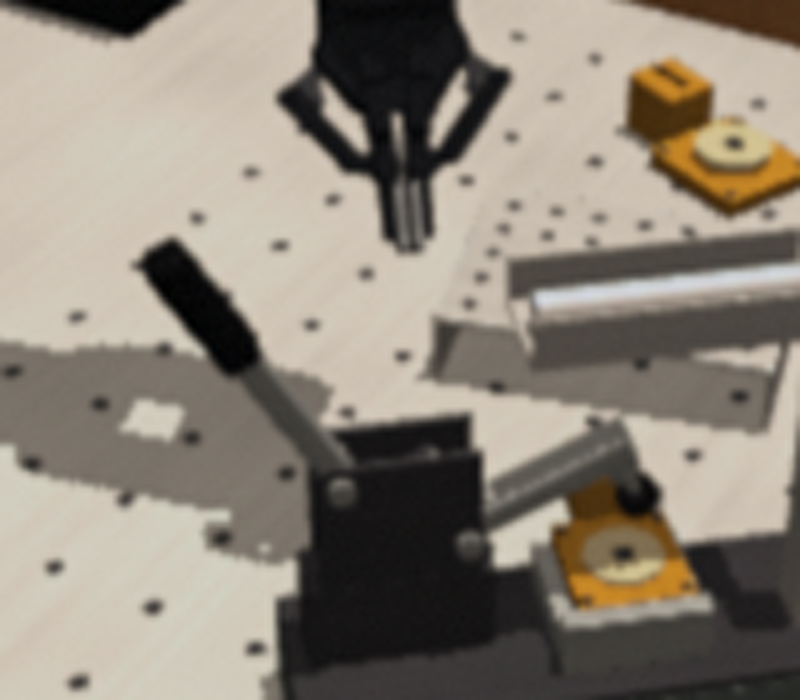

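View pics/c27.png

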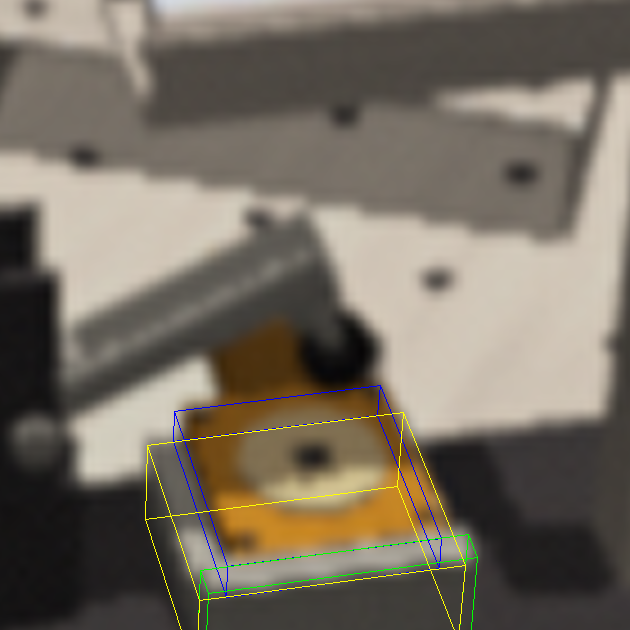

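View pics/top17.png

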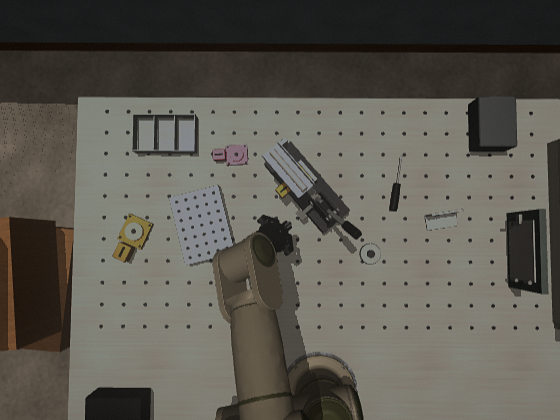

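```bash
python3 -c "
from plant import bot
print(bot.sign_off()); print(bot.get_obs()['time'])"
```

```text
the job is handed in; nothing more can be done
None
the job is handed in; nothing more can be done
```

I placed the small brass frame square on the anvil, the clamp pressed its lamp base home and held by itself, and the release lever sprang the clamp open again. I handed the job in at about 34 s of the 54 s allowed; no verdict was reported.

**How it was done**
- **Tilt:** The moves only allow turns about the tool's own axis. I got the backward lean, about 33° towards the clamp's -x, by pushing against the arm's reach limit.
- **Turning the frame:** I first turned the frame on the shelf with loosely closed fingers to match the clamp's yaw. I then regripped it by the neck with the tool leaning.
- **Placing:** I pushed the frame against the back stop until it read about 10 N, set it down and let go.
- **Clamping:** I pushed the handle down past centre to its stop and took the hand off. The picture, taken with the hand well clear, showed the clamp still locked with the pad on the lamp base.
- **Release:** I pressed the lever with the closed fingertips and read 3.7 N on the way down. The clamp then sprang open.

**Last checks**
- **Clamp:** The handle is fully up and the jaw is well off the part.
- **Lamp base:** The flange sits visibly lower on the plate than before. I judged that it is home from the picture and did not measure it.
- **Frame:** It lies flat against the back stop, unmoved by the clamping, and looks square. By eye it sits about 2–3 mm to the +y side of the anvil's middle.
- **Loose things:** The bracket, screwdriver and thumb wheel are where they started.
- **Robot:** It is clear of everything.

**What disagreed**
- **Clamp yaw:** It measured -0.866 rad, against the "about -0.4" given. I trusted the images.
- **Screwdriver:** It lay on the table, not on the shelf.
- **Frame fit:** A depth fit of the seated frame failed because the jaw and gripper hid parts of it. I relied on contact forces and a drawn outline instead.

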